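# Feel out the dropped tappet from the covered sump

## Task

A tappet has been dropped into the sump: lift the cover off and lay it flat on the bench clear of the sump, feel for the tappet along the far wall under the flange and lift it out. Stand it crown up in the empty bay of the tappet tray, then lay the cover back squarely on the sump, flat on its flange and lined up as you found it. Set things down without dropping them and leave the other tappets and the things around undisturbed.

Things in the scene. Friction and masses are not known exactly. Their poses are not given: they have to be found in the camera images.
- sump: Shallow cast-aluminium oil sump, fixed on the bench: 202 mm (x) by 266 mm (y) by 58 mm high, drain plug on the robot's side. The bench left of it (+y) is free for 300 mm. Inside, the floor is 6 mm above the bench and the walls are at x = +-95, y = +-127 mm. Origin: centre of its underside, on the bench; x points to its far side, y along its length, z up.
- sump_mouth (a point): Centre of the sump's mouth, level with the flange's upper face, 58 mm above the bench; axes as the sump's. The 6 mm thick bolting flange turns inward 23 mm all round, so the mouth is x = +-72 by y = +-104 mm, and under the flange a pocket 46 mm high runs along every wall.
- cover_grip (a point): Loose cover, a flat grey aluminium plate 200 (x) by 264 (y) by 4 mm, about 0.35 to 0.65 kg; at first it lies centred on the sump flange, axes along the sump's. Lift handle in its middle: a flat bar along x, 100 mm long, 14 mm wide (y), 12 mm high, on two end posts, 28 mm clear below. Origin: centre of the bar, 38 mm above the plate's underside; z up.
- tappet_mid (a point): Dropped tappet, loose: plain steel cylinder, 34 mm diameter, 36 mm high, 0.08 to 0.15 kg. It stands crown up on the sump floor by the far wall, half under the flange, hard to see: axis at x = +70 to +77, y = -52 to +52 mm in the sump's frame. Fingers tilted 25 to 35 degrees towards the far wall reach under the flange. Origin: its centre, 18 mm up; z along its axis.
- empty_bay (a point): Centre of the floor of the empty bay of the tappet tray. The tray is black, fixed, right of the sump (-y), 220 (x) by 148 mm (y): 3 by 2 square bays, 68 mm inside, 72 mm apart, floors 4 mm above the bench, walls 4 mm thick and 10 mm above the floors, a grey felt disc in each bay. Axes along the tray's sides, z up.
- mate0_mid (a point): One of the five other tappets of the set, loose, same size and look, standing in the other bays of the tray. Origin: its centre, 18 mm above its underside.
- mate1_mid (a point): One of the five other tappets of the set, loose, same size and look, standing in the other bays of the tray. Origin: its centre, 18 mm above its underside.
- mate2_mid (a point): One of the five other tappets of the set, loose, same size and look, standing in the other bays of the tray. Origin: its centre, 18 mm above its underside.
- mate3_mid (a point): One of the five other tappets of the set, loose, same size and look, standing in the other bays of the tray. Origin: its centre, 18 mm above its underside.
- mate4_mid (a point): One of the five other tappets of the set, loose, same size and look, standing in the other bays of the tray. Origin: its centre, 18 mm above its underside.
- cap0: Bystander: main-bearing cap, dark steel bridge 28 by 100 by 52 mm, loose, beyond the sump. Origin: centre of its underside.
- cap1: Bystander: a second main-bearing cap, the same. Origin: centre of its underside.
- can: Bystander: green spray can, 64 mm diameter, 190 mm high, loose, beyond the sump to the left. Origin: centre of its underside.
- rings: Bystander: pair of stacked bearing rings, 80 mm diameter, 35 mm high, loose, at the right. Origin: centre of the underside.

How it is judged:
On the way, in this order (a step that is already met when the one before it is completed fails the run):
1. the cover lies flat on the bench, clear of the sump and let go (horizontal distance between cover_grip and sump_mouth above 0.2 m and height (world z) of cover_grip below 0.046 m and angle between cover_grip's own z axis and vertical below 0.05 rad and linear speed of cover below 0.03 m/s and contact force between the fingers and cover below 0.05 N), for 0.2 s.
2. the tappet has been lifted out of the sump in the fingers (z of tappet_mid in the frame of sump_mouth above 0.02 m and contact force between the fingers and tappet above 0.3 N), for 0.1 s.
3. the tappet stands crown up in the empty bay, let go (horizontal distance between tappet_mid and empty_bay below 0.025 m and z of tappet_mid in the frame of empty_bay between 0.014 and 0.022 m and angle between tappet_mid's own z axis and vertical below 0.1 rad and contact force between the fingers and tappet below 0.05 N and linear speed of tappet below 0.03 m/s), for 0.2 s.
At the end, for the whole second after the job is handed in: The tappet stands crown up (within 0.1 rad) on the floor of the bay that was empty, within 25 mm of its centre; the cover lies flat on the sump flange (within 0.03 rad and 4 mm in height), centred within 10 mm and square within 0.07 rad (either way round); both are at rest and let go (horizontal distance between tappet_mid and empty_bay below 0.025 m and z of tappet_mid in the frame of empty_bay between 0.014 and 0.022 m and angle between tappet_mid's own z axis and vertical below 0.1 rad and contact force between the fingers and tappet below 0.05 N and horizontal distance between cover_grip and sump_mouth below 0.01 m and angle between the x axis of cover_grip and the x axis of sump_mouth, either way round below 0.07 rad and z of cover_grip in the frame of sump_mouth between 0.034 and 0.042 m and angle between cover_grip's own z axis and vertical below 0.03 rad and linear speed of each of tappet, cover below 0.02 m/s); the robot touches nothing.
It fails at once if a bearing cap, the can or the rings are knocked about (moved more than 30 mm) (distance of any of cap0, cap1, can, rings from where it was at the start of the episode above 0.03 m).
It fails at once if one of the other tappets is disturbed (moved more than 25 mm) (distance of any of mate0_mid, mate1_mid, mate2_mid, mate3_mid, mate4_mid from where it was at the start of the episode above 0.025 m).
It fails at once if the tappet is dropped or flung (faster than 0.5 m/s with no finger on it) (linear speed of tappet above 0.5 m/s and contact force between the fingers and tappet below 0.05 N).
It fails at once if the cover is dropped or flung (faster than 0.5 m/s with no finger on it) (linear speed of cover above 0.5 m/s and contact force between the fingers and cover below 0.05 N).
It also fails if it takes over 72 s, if anything falls off the work surface, if the arm or the gripper's body presses on something with over 40 N, if the wrist force passes 120 N, or if a joint passes its speed limit or range.

## Robot

A 6-joint arm with a two-finger parallel gripper is mounted at the origin on the work surface. World frame = base frame: x ahead of the robot, y to its left, z up, the work surface at z = 0. Lengths are in m, angles in rad, forces in N, time in s.
With the tool pointing down it reaches from about 0.35 to 0.775 m from the base axis. Payload 7.3 kg.
Tool frame: the origin (TCP) lies midway between the tips of the shut fingers; the grasp point (between the pads) lies 19 mm behind it (ctrl.tcp_to_grasp is the distance from the TCP to the grasp point, in m); z points along the fingers, y is the direction in which the jaws open and shut (so a half turn about z gives the same grasp; the last joint's range is limited). The gripper opens to 92 mm and grips with 3 to 60 N. Pads are 19 mm wide; open, the fingers measure 130 mm over their backs; the gripper's body (75 mm by 190 mm) begins 47 mm behind the grasp point.
Start: joints at [1.095, 0.342, 1.524, -0, 1.275, -0.146], TCP at [0.17, 0.497, 0.2] pointing down, gripper open.
Joint ranges: [-2.53, 2.53], [-0.77, 2.02], [0.04, 2.7], [-1, 4.14], [0.28, 2.66], [-3.11, 3.11]. Speed limits (rad/s): [2.57, 2.57, 3.14, 3.14, 3.14, 3.14].

## Interface

Orientations are given as a unit quaternion [w, x, y, z].
In Python, from rig import read_state, vision, ctrl gives the robot as it stands.
- The arm moves only by the tool apply_moves, never from a script. Its argument "targets" is a list of rows, each a list of 7 numbers: the shift along the tool's x, y, z in m, then the turn, a rotation vector about the tool's x, y, z in rad, then the opening, from 0 (shut) to 1 (fully open). In form: [[dx, dy, dz, rx, ry, rz, gripper], ...]. A call has 1 to 12 rows; each row is the pose to reach, as a shift and turn from the pose measured when the call began, along the tool's axes at that moment; what a row does not reach only later rows make up. A row lasts 1/8 s, in which the tool goes at most 62.5 mm and 10.7 degrees, less where a joint would pass 70% of its speed; a pose out of reach is approached as far as the arm can. A call with a gripper value outside its range is refused whole. The fingers move at their own pace and stop on an object; "grip_force" is the grip in N (left out, the last holds). Time passes only in rows, so rows that repeat a pose let the fingers close. It gives the time, the measured TCP pose, the force and the opening at its end, in the units of the state.
- read_state(): the state, without advancing time (a new reading comes with each control period).
- vision.capture(name): name is "scene" or "top" or "wrist"; returns the picture (480x640x3 uint8, blue, green, red); there is no depth.
- vision.get_calibration(name): a dict with "fov_y" (degrees; the focal length in pixels is half the picture's height over the tangent of half this angle, whatever the lens; pixels are square), "cx", "cy" (the principal point, pixels), "dist_coeffs" ([k1, k2, p1, p2, k3] as OpenCV has them; the pictures are not rectified), "view" (4x4, takes a point from world to camera coordinates); the wrist camera has in their place "hand_eye" (4x4, takes a point from camera to tool coordinates, whose origin is the TCP and whose axes are the flange's). Camera axes: x right, y up, looking along -z (the intrinsics and any distortion apply to the point x, -y, -z); pixel columns grow to the right and rows downward; lengths in m; the calibration is good to about 2 mm. A picture is of the moment at which its call begins: read the wrist's pose just before it. get_calibration takes no time and is no camera call.
- ctrl.sign_off(): hands the job in, once; it reports no verdict.
The state is a dict: "time": time; "q": joint angles; "dq": joint speeds; "joint_torque": joint torques, N m; "tool_pos": TCP position; "tcp_rot": TCP orientation; "force": force on the tool from outside, world axes, zero at the start; "ft_torque": the same for the moment, N m; "gripper_width": opening from 0.0 (shut) to 1.0 (fully open).
Only numpy, scipy, OpenCV 4.12 (cv2) and the standard library are available. Lean on these libraries where they do the work, as an engineer would, in place of code of your own. Each camera call takes 0.05 s, during which the arm holds its last target.

## Working session

There is one attempt and no reset: what is moved stays moved. The work goes in short steps, Python scripts to look and compute and a tool call to move; the robot and the scene stay as the last step left them, time stands still between calls to the robot, and variables do not carry over. Pictures are saved under pics/ and viewed, and the job is handed in when it is done.

Besides the shell and the picture viewer there is one more tool, called after "Request:" as name([rows], argument=value, ...), one row to a line, values as JSON. apply_moves: Moves the arm, as the interface text tells. Its arguments: {"type":"object","properties":{"targets":{"type":"array"},"grip_force":{"type":"number"}},"required":["targets"]}

```bash
mkdir -p pics; ls; python3 - <<'E'
from rig import read_state, vision, ctrl
import cv2
print(read_state()); print(ctrl.tcp_to_grasp)
for n in ("scene","top","wrist"):
    print(n,vision.get_calibration(n))
    cv2.imwrite(f"pics/{n}0.png",vision.capture(n))
E
```

```text
pics
{'time': 0.0, 'q': array([ 1.09498237e+00,  3.42739068e-01,  1.52500479e+00,  5.92938320e-06,
        1.27540584e+00, -1.46026167e-01]), 'dq': array([-0.00152825,  0.00036048, -0.00040021, -0.00074087,  0.00206344,
       -0.00036762]), 'joint_torque': array([-1.24838614e-03, -4.31241775e+01, -2.44222248e+01,  7.15914136e-02,
        5.58489596e-02, -1.00521468e-04]), 'tool_pos': array([0.16980156, 0.49631255, 0.19974079]), 'tcp_rot': array([-2.40876415e-04,  1.64148470e-01,  9.86435337e-01, -7.40325851e-04]), 'force': array([-0.20962357, -0.18437954, -0.84797542]), 'ft_torque': array([0.00356113, 0.0324926 , 0.06324803]), 'gripper_width': 0.9996680594556401}
0.0188
scene {'fov_y': 52.81280878998928, 'cx': 317.6651844685828, 'cy': 237.99716574567358, 'dist_coeffs': array([0.03348252, 0.        , 0.        , 0.        , 0.        ]), 'view': array([[ 0.31337038,  0.94962782,  0.00245264, -0.06648888],
       [-0.7596164 ,  0.24911634,  0.60076949,  0.43871748],
       [ 0.56989642, -0.19012643,  0.79941854, -1.52516965],
       [ 0.        ,  0.        ,  0.        ,  1.        ]
[... 261 characters left out ...]
85217,  0.03160663,  0.12341107, -0.60950329],
       [-0.12368633,  0.00689944,  0.99229738, -1.0839121 ],
       [ 0.        ,  0.        ,  0.        ,  1.        ]])}
wrist {'fov_y': 68.90252948092889, 'cx': 314.64615959229786, 'cy': 244.85193659650966, 'dist_coeffs': array([-0.05150121,  0.        ,  0.        ,  0.        ,  0.        ]), 'hand_eye': array([[ 1.10658389e-04,  9.55995351e-01,  2.93381793e-01,
         8.12660868e-02],
       [ 9.99998862e-01, -5.47224321e-04,  1.40596879e-03,
         8.69813159e-05],
       [ 1.50464528e-03,  2.93381303e-01, -9.55994324e-01,
        -1.84473409e-01],
       [ 0.00000000e+00,  0.00000000e+00,  0.00000000e+00,
         1.00000000e+00]])}
```

View pics/scene0.png

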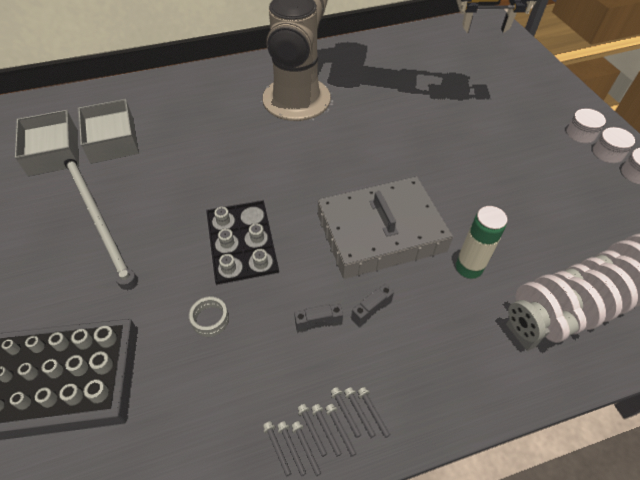

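View pics/top0.png

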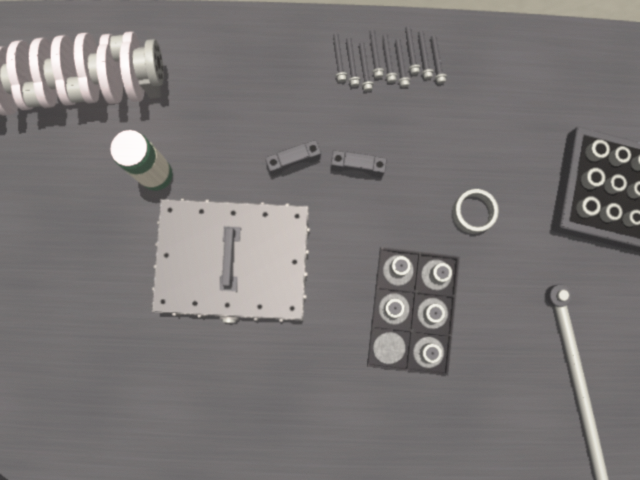

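View pics/wrist0.png

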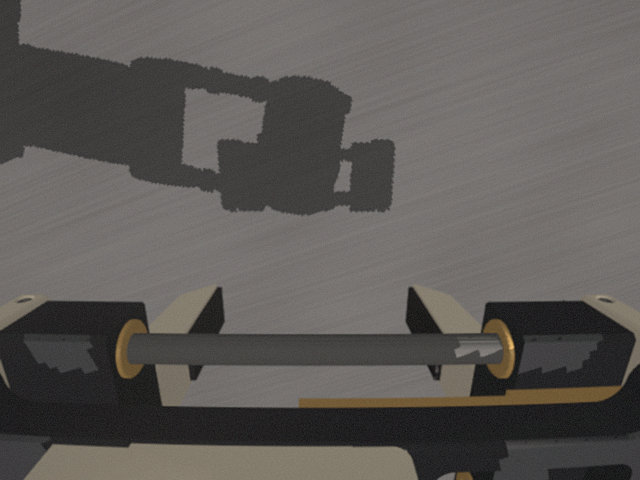

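The top view shows the cover with corners near (160,201), (308,206), (303,321) and (154,312), and the handle from (229,228) to (227,288). The empty bay is at about (390,347). I'll enlarge these areas.

```bash
cat > h.py <<'E'
import numpy as np, cv2
from rig import read_state, vision, ctrl
from scipy.spatial.transform import Rotation as R
def Rq(q): return R.from_quat([q[1],q[2],q[3],q[0]])
def cam(name,st=None):
    c=vision.get_calibration(name)
    f=240/np.tan(np.radians(c['fov_y']/2))
    K=np.array([[f,0,c['cx']],[0,f,c['cy']],[0,0,1]])
    if name=='wrist':
        st=st or read_state()
        T=np.eye(4);T[:3,:3]=Rq(st['tcp_rot']).as_matrix();T[:3,3]=st['tool_pos']
        C=T@c['hand_eye']
    else: C=np.linalg.inv(c['view'])
    return K,np.array(c['dist_coeffs']),C   # C cam->world
def back(name,px,z,st=None):
    K,d,C=cam(name,st)
    u=cv2.undistortPoints(np.array(px,float).reshape(-1,1,2),K,d).reshape(-1,2)
    r=np.c_[u[:,0],-u[:,1],-np.ones(len(u))]@C[:3,:3].T
    z=np.broadcast_to(np.array(z,float),(len(u),))
    return C[:3,3]+r*((z-C[2,3])/r[:,2])[:,None]
def proj(name,P,st=None):
    K,d,C=cam(name,st)
    p=(np.atleast_2d(P)-C[:3,3])@C[:3,:3]
    p=p*[1,-1,-1]
    return cv2.projectPoints(p.reshape(-1,1,3),np.zeros(3),np.zeros(3),K,d)[0].reshape(-1,2)
def crop(im,x0,y0,x1,y1,s,fn):
    cv2.imwrite(fn,cv2.resize(im[y0:y1,x0:x1],None,fx=s,fy=s,interpolation=cv2.INTER_CUBIC))
def rel(pos,Rm):
    "shift + rotvec in tool axes from current to wanted TCP pose"
    s=read_state(); r0=Rq(s['tcp_rot'])
    return r0.inv().apply(np.array(pos)-s['tool_pos']), (r0.inv()*Rm).as_rotvec()
E
python3 - <<'E'
from h import *
im=cv2.imread('pics/top0.png')
crop(im,140,190,320,330,4,'pics/c1.png')
crop(im,360,240,470,380,4,'pics/c2.png')
E
```

```text
(no output)
```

View pics/c1.png

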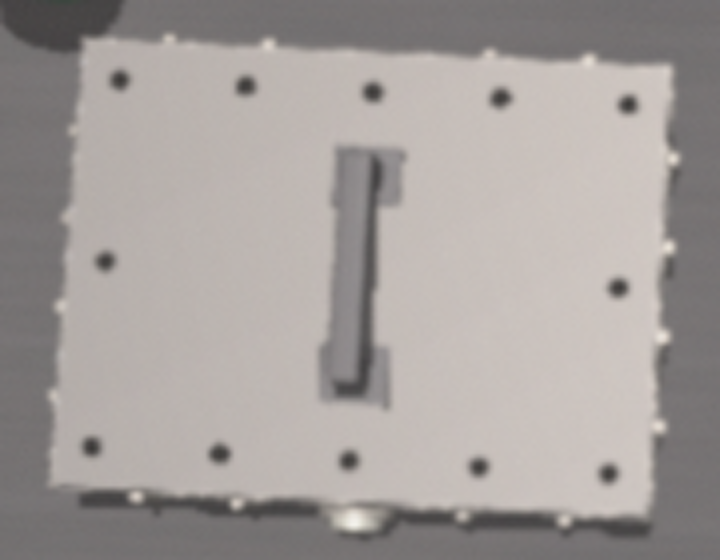

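View pics/c2.png

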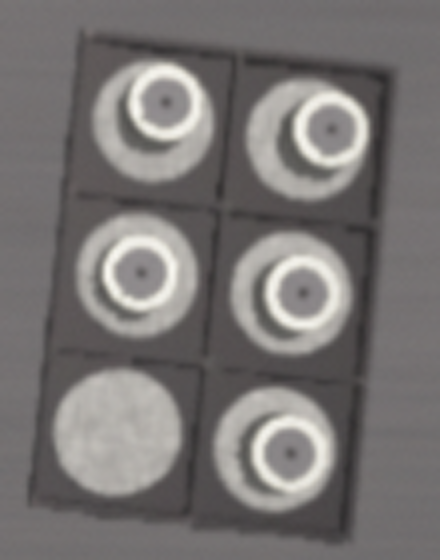

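```bash
python3 - <<'E'
from h import *
o=lambda p,x,y: (np.array(p,float)+.5)/4-.5+[x,y]
b=back('top',o([(120,80),(628,104),(608,473),(92,446)],140,190),.062)
print('holes',b[:,:2].round(4),b.mean(0)); 
e=[b[1]-b[0],b[2]-b[3]]; print([np.degrees(np.arctan2(v[0],-v[1])) for v in e],[np.linalg.norm(v) for v in e])
e=[b[0]-b[3],b[1]-b[2]]; print([np.degrees(np.arctan2(v[1],v[0])) for v in e],[np.linalg.norm(v) for v in e])
c=back('top',o([(83,38),(672,66),(648,517),(52,485)],140,190),.062);print('corners',c[:,:2].round(4),c.mean(0))
h=back('top',o([(356,149),(348,383)],140,190),.102);print('handle',h,h.mean(0))
w=back('top',o([(117,432)],360,240),.004);print('bay',w)
t=back('top',o([(82,36),(395,70),(352,543),(32,502)],360,240),.014);print('tray',t[:,:2].round(4))
e=[t[0]-t[3],t[1]-t[2]]; print([np.degrees(np.arctan2(v[1],v[0])) for v in e],[np.linalg.norm(v) for v in e])
m=back('top',o([(165,102),(331,129),(141,272),(303,293),(291,454)],360,240),.04);print('mates',m[:,:2].round(4))
E
```

```text
holes [[ 0.6604  0.1581]
 [ 0.6566 -0.0696]
 [ 0.4929 -0.0665]
 [ 0.497   0.1609]] [0.57674437 0.04571874 0.062     ]
[np.float64(-0.9613865107352583), np.float64(-1.0288523896850506)] [np.float64(0.22774341849781954), np.float64(0.2274609874460103)]
[np.float64(-1.0095414168779275), np.float64(-1.1083824663512518)] [np.float64(0.16341111567495245), np.float64(0.1636794322804599)]
corners [[ 0.679   0.176 ]
 [ 0.6744 -0.0887]
 [ 0.4743 -0.0846]
 [ 0.4793  0.1778]] [0.57676377 0.04513749 0.062     ]
handle [[0.62672222 0.04507348 0.102     ]
 [0.52659203 0.04374652 0.102     ]] [0.57665712 0.04441    0.102     ]
bay [[ 0.42641569 -0.24579288  0.004     ]]
tray [[ 0.6078 -0.2249]
 [ 0.5965 -0.3713]
 [ 0.3791 -0.3533]
 [ 0.3943 -0.2064]]
[np.float64(-4.943756224851131), np.float64(-4.7556958191244805)] [np.float64(0.21435934063245898), np.float64(0.2181515849035778)]
mates [[ 0.576  -0.2601]
 [ 0.566  -0.3359]
 [ 0.4992 -0.2505]
 [ 0.4918 -0.3238]
 [ 0.4201 -0.3194]]
```

```bash
cat >> h.py <<'E'
SUMP=np.array([.5767,.045,0]); YAW=np.radians(-1.0)
def tool(yaw=YAW,tilt=0):
    "tool x towards robot, y left, z down; tilt deg: z leans to far side"
    return R.from_euler('z',yaw)*R.from_euler('y',-np.radians(tilt))*R.from_quat([0,1,0,0])
E
python3 - <<'E'
from h import *
print(tool(tilt=30).as_matrix().round(2))
print('can',back('scene',[(473,272)],0), back('top',[(130,150)],.19))
print('caps',back('top',[(293,157),(358,162)],.05))
for p in ([.5767,.0447,.2],[.5767,.0447,.077]): print(*[a.round(4) for a in rel(p,tool())])
E
```

```text
[[-0.87  0.02  0.5 ]
 [ 0.02  1.   -0.01]
 [-0.5   0.   -0.87]]
can [[0.74998937 0.20589999 0.        ]] [[0.73388715 0.19883029 0.19      ]]
caps [[ 0.76680177 -0.05893702  0.05      ]
 [ 0.76142879 -0.17780424  0.05      ]]
[-5.312e-01 -2.956e-01  2.000e-04] [-1.200e-03 -3.000e-04 -3.123e-01]
[-0.5312 -0.2955  0.1232] [-1.200e-03 -3.000e-04 -3.123e-01]
```

Request:
apply_moves([
  [-0.5312, -0.2956, 0, 0, 0, -0.3123, 0.5],
  [-0.5312, -0.2956, 0, 0, 0, -0.3123, 0.5],
  [-0.5312, -0.2956, 0, 0, 0, -0.3123, 0.5],
  [-0.5312, -0.2956, 0, 0, 0, -0.3123, 0.5],
  [-0.5312, -0.2956, 0, 0, 0, -0.3123, 0.5],
  [-0.5312, -0.2956, 0, 0, 0, -0.3123, 0.5],
  [-0.5312, -0.2956, 0, 0, 0, -0.3123, 0.5],
  [-0.5312, -0.2956, 0, 0, 0, -0.3123, 0.5],
  [-0.5312, -0.2956, 0, 0, 0, -0.3123, 0.5],
  [-0.5312, -0.2956, 0.03, 0, 0, -0.3123, 0.5],
  [-0.5312, -0.2956, 0.05, 0, 0, -0.3123, 0.5],
  [-0.5312, -0.2956, 0.05, 0, 0, -0.3123, 0.5],
])

```text
time: 1.65
tool_pos: [0.5754, 0.0442, 0.1481]
tcp_rot: [-0.003, 0.009, 1.0, -0.0]
force: [-1.1, -0.2, 0.4]
gripper_width: 0.504
```

```bash
python3 - <<'E'
from h import *
s=read_state(); print(s['time'],s['tool_pos'],s['force'],s['gripper_width'])
im=vision.capture('wrist');cv2.imwrite('pics/w1.png',im)
print(*[a.round(4) for a in rel([.5767,.0447,.077],tool())])
E
```

```text
1.65 [0.57544465 0.04420787 0.14807952] [-1.08936021 -0.23662349  0.43794173] 0.5041716809695641
[-0.0007  0.0001  0.0727] [-0.0009 -0.0024 -0.0002]
```

View pics/w1.png

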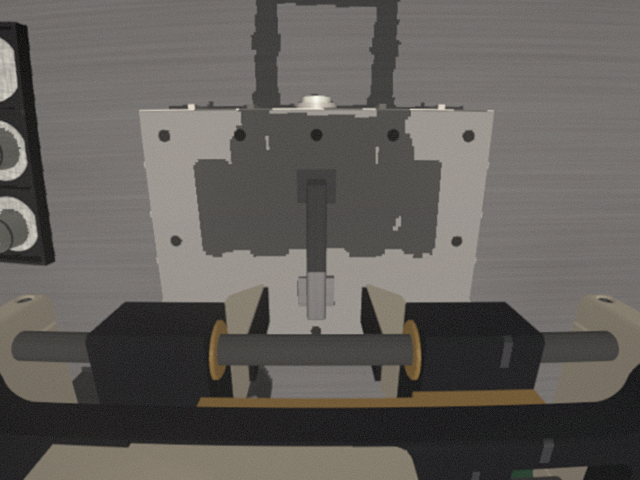

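The bar at column 316 sits midway between the fingers (columns 265 and 363), so it is lined up. Next I descend and grip.

Request:
apply_moves([
  [-0.001, 0, 0.035, 0, 0, 0, 0.5],
  [-0.001, 0, 0.06, 0, 0, 0, 0.5],
  [-0.001, 0, 0.072, 0, 0, 0, 0.5],
  [-0.001, 0, 0.072, 0, 0, 0, 0.5],
  [-0.001, 0, 0.072, 0, 0, 0, 0.0],
  [-0.001, 0, 0.072, 0, 0, 0, 0.0],
  [-0.001, 0, 0.072, 0, 0, 0, 0.0],
  [-0.001, 0, 0.072, 0, 0, 0, 0.0],
  [-0.001, 0, 0.072, 0, 0, 0, 0.0],
], grip_force=40)

```text
time: 2.82
tool_pos: [0.577, 0.0446, 0.0777]
tcp_rot: [-0.001, 0.009, 1.0, -0.0]
force: [0.6, 0.3, 0.6]
gripper_width: 0.019
```

```bash
python3 - <<'E'
from h import *
s=read_state(); print(s['time'],s['tool_pos'],s['force'],s['ft_torque'],s['gripper_width'])
print(Rq(s['tcp_rot']).as_matrix().round(4))
for p in ([.5767,.0447,.15],[.54,.333,.15],[.54,.333,.025]): print(*[a.round(4) for a in rel(p,tool())])
E
```

```text
2.825 [0.57696911 0.04461916 0.07768466] [0.64220355 0.25459349 0.56852427] [ 0.0225476  -0.00287973  0.06684986] 0.019440047906790776
[[-9.998e-01  1.770e-02 -2.500e-03]
 [ 1.770e-02  9.998e-01 -8.000e-04]
 [ 2.500e-03 -9.000e-04 -1.000e+00]]
[ 0.0004  0.     -0.0723] [-0.0009 -0.0025 -0.0002]
[ 0.0422  0.2876 -0.0725] [-0.0009 -0.0025 -0.0002]
[0.0419 0.2877 0.0525] [-0.0009 -0.0025 -0.0002]
```

The opening is 0.019, but a 14 mm bar should stop it near 0.15. I'll take a picture.

```bash
python3 - <<'E'
from h import *
im=vision.capture('wrist');cv2.imwrite('pics/w2.png',im)
im=vision.capture('scene');crop(im,280,120,500,300,3,'pics/s2.png')
E
```

```text
(no output)
```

View pics/w2.png

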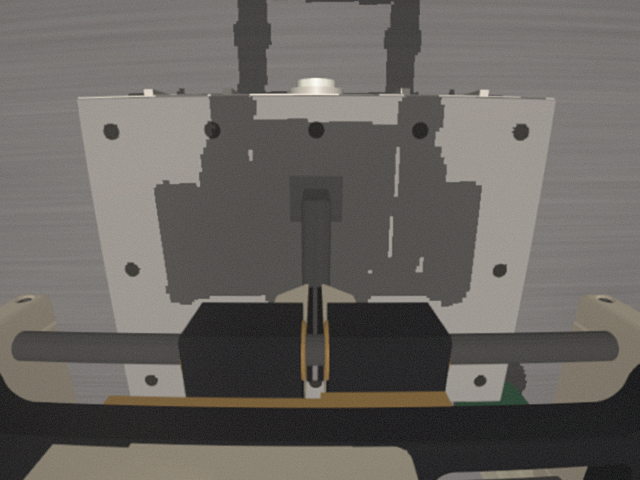

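View pics/s2.png

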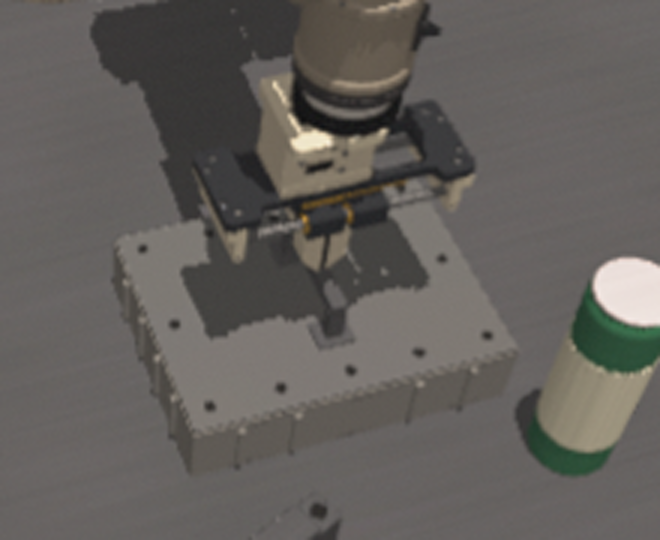

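```bash
python3 - <<'E'
from h import *
s=read_state(); T=s['tool_pos']
pr=lambda P:((proj('scene',P)-[280,120])*3).round(1)
print('tcp',pr(T),'grasp',pr(T+[0,0,.019]))
ax=tool().as_matrix()[:,0]*-1; ay=tool().as_matrix()[:,1]
for z in (.102,.090):
  print(z,pr([SUMP+ax*d+ay*y+[0,0,z] for d in(-.05,.05) for y in(-.007,.007)]).tolist())
print('plate',pr([SUMP+ax*.1*a+ay*.132*b+[0,0,.062] for a in(-1,1) for b in(-1,1)]).tolist())
# before image
im=cv2.imread('pics/scene0.png'); crop(im,330,170,470,280,5,'pics/s0c.png')
E
```

```text
tcp [[312.2 280.1]] grasp [[314.9 264.4]]
0.102 [[284.1, 215.7], [300.6, 211.8], [332.4, 309.8], [349.7, 305.5]]
0.09 [[282.6, 225.9], [299.0, 222.0], [330.5, 319.7], [347.6, 315.4]]
plate [[114.7, 238.9], [410.8, 170.0], [195.0, 432.8], [518.4, 349.0]]
```

View pics/s0c.png

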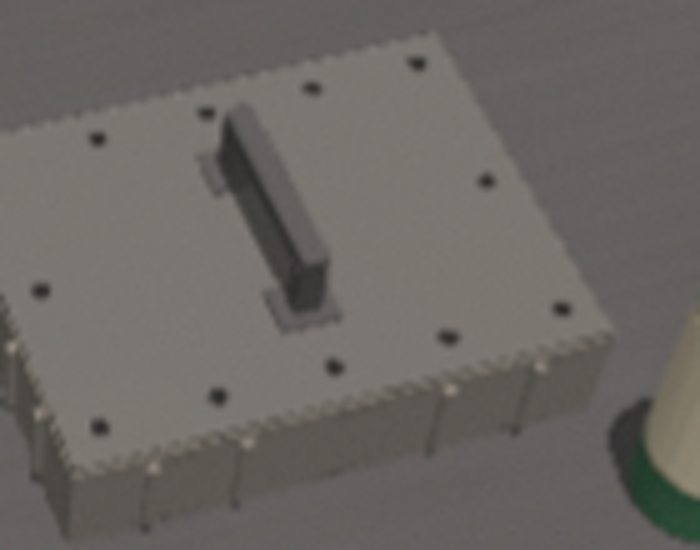

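```bash
python3 - <<'E'
from h import *
print(read_state()['gripper_width'])
im=vision.capture('scene');crop(im,350,170,430,250,9,'pics/s3.png')
im=cv2.imread('pics/w2.png');crop(im,270,180,370,400,3,'pics/w2c.png')
E
```

```text
0.0036921324792040674
```

View pics/s3.png

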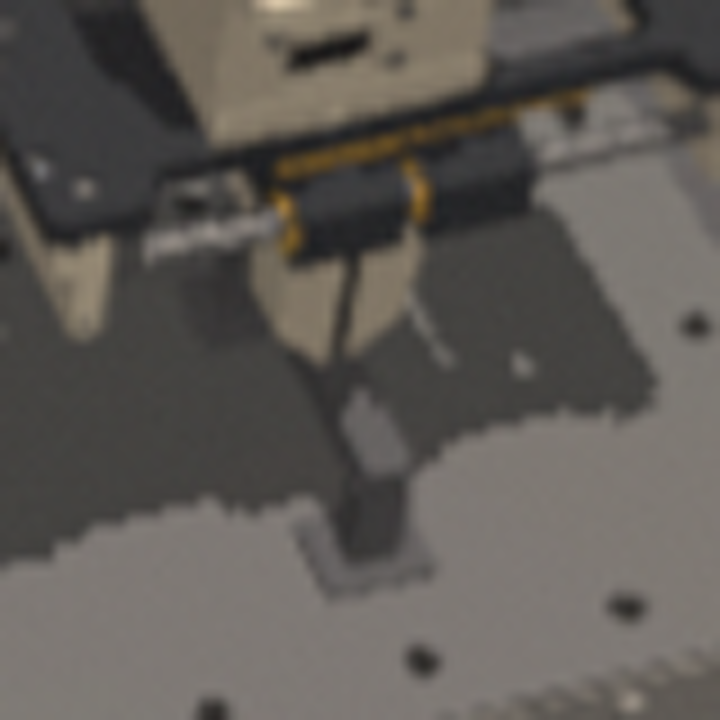

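View pics/w2c.png

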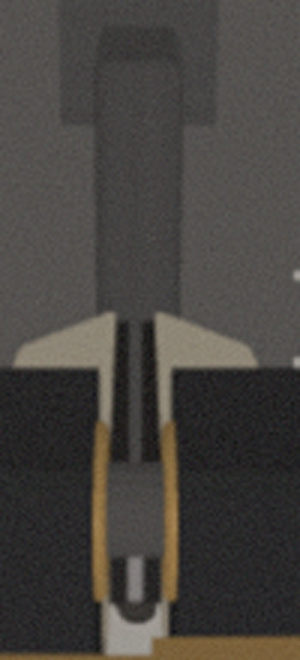

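```bash
python3 - <<'E'
from h import *
c=vision.get_calibration('wrist');K,d,C=cam('wrist');H=np.linalg.inv(c['hand_eye'])
def pt(P):
    p=(np.c_[np.atleast_2d(P),np.ones(len(np.atleast_2d(P)))]@H.T)[:,:3]*[1,-1,-1]
    return cv2.projectPoints(p.reshape(-1,1,3),np.zeros(3),np.zeros(3),K,d)[0].reshape(-1,2).round(1)
for z in (0,-.01,-.02,-.03):
  print(z,'open',pt([(x,y,z) for x in(-.0095,.0095) for y in(-.046,.046)]).tolist(),'shut',pt([(x,y,z) for x in(-.0095,.0095) for y in(-.002,.002)]).tolist())
im=cv2.imread('pics/wrist0.png');crop(im,140,270,240,420,4,'pics/w0c.png')
E
```

```text
0 open [[235.1, 300.8], [393.0, 301.0], [232.7, 270.4], [395.3, 270.5]] shut [[310.6, 301.0], [317.5, 301.0], [310.5, 270.5], [317.5, 270.5]]
-0.01 open [[231.2, 308.8], [396.8, 309.0], [228.6, 277.1], [399.4, 277.2]] shut [[310.3, 309.1], [317.6, 309.1], [310.2, 277.3], [317.7, 277.3]]
-0.02 open [[226.9, 317.6], [401.0, 317.8], [224.0, 284.5], [403.8, 284.7]] shut [[310.1, 318.0], [317.7, 318.0], [309.9, 284.7], [317.8, 284.7]]
-0.03 open [[222.1, 327.4], [405.6, 327.6], [218.9, 292.8], [408.8, 292.9]] shut [[309.8, 327.8], [317.8, 327.8], [309.6, 293.0], [317.9, 293.0]]
```

View pics/w0c.png

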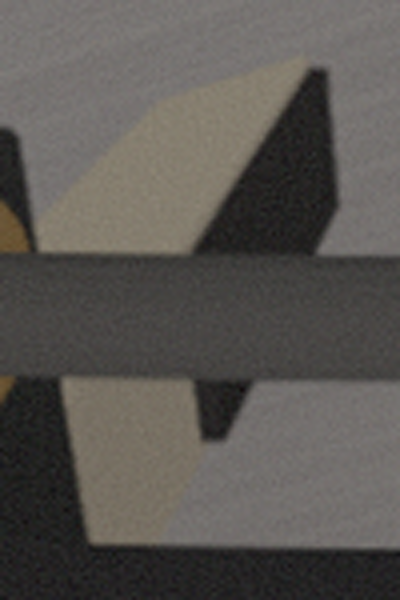

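The numbers and pictures agree that the fingertips sit about 22 mm behind the reported TCP. The wrist picture's tip corner fits z of about -23 mm, and the scene picture fits about -21 mm. So the fingers shut just above the bar. I'll open and go 22 mm lower.

Request:
apply_moves([
  [0, 0, -0.005, 0, 0, 0, 0.5],
  [0, 0, -0.005, 0, 0, 0, 0.5],
  [0, 0, -0.005, 0, 0, 0, 0.5],
  [0, 0, -0.005, 0, 0, 0, 0.5],
  [0, 0, 0.01, 0, 0, 0, 0.5],
  [0, 0, 0.022, 0, 0, 0, 0.5],
  [0, 0, 0.022, 0, 0, 0, 0.0],
  [0, 0, 0.022, 0, 0, 0, 0.0],
  [0, 0, 0.022, 0, 0, 0, 0.0],
  [0, 0, 0.022, 0, 0, 0, 0.0],
], grip_force=40)

```text
time: 4.22
tool_pos: [0.5772, 0.0447, 0.056]
tcp_rot: [-0.001, 0.009, 1.0, -0.0]
force: [0.5, 0.6, 0.6]
gripper_width: 0.146
```

```bash
python3 - <<'E'
from h import *
s=read_state(); print(s['time'],s['tool_pos'],s['force'],s['gripper_width'])
im=vision.capture('scene');crop(im,330,150,450,250,6,'pics/s4.png')
for p in ([.577,.0447,.14],[.54,.333,.14],[.54,.333,.0]): print(*[a.round(4) for a in rel(p,tool())])
E
```

```text
4.225 [0.57717104 0.04469932 0.05598899] [0.49199774 0.58285927 0.57055462] 0.14573208197568124
[ 0.0003 -0.0001 -0.084 ] [-0.0007 -0.0017 -0.0003]
[ 0.0424  0.2875 -0.0841] [-0.0007 -0.0017 -0.0003]
[0.0422 0.2876 0.0559] [-0.0007 -0.0017 -0.0003]
```

View pics/s4.png

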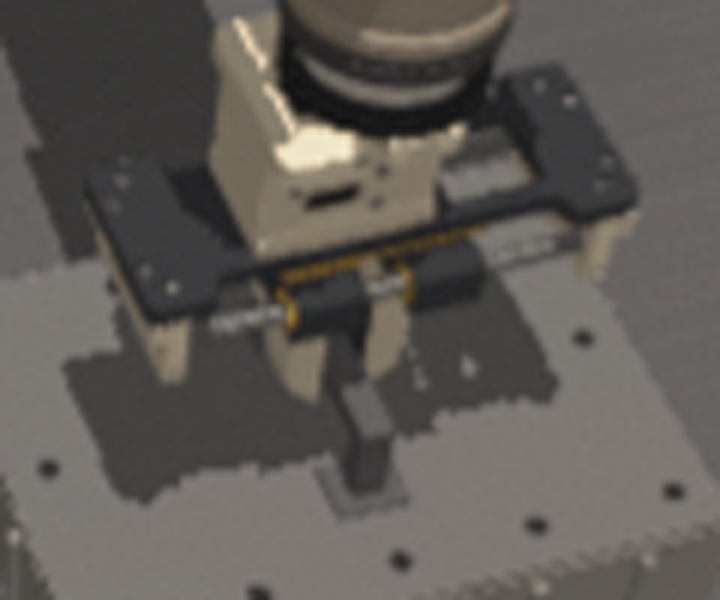

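Gripped: the opening is 0.146, about 13.4 mm. Now I lift and carry left.

Request:
apply_moves([
  [0, 0, -0.01, 0, 0, 0, 0],
  [0, 0, -0.035, 0, 0, 0, 0],
  [0, 0, -0.07, 0, 0, 0, 0],
  [0.01, 0.025, -0.085, 0, 0, 0, 0],
  [0.02, 0.07, -0.085, 0, 0, 0, 0],
  [0.03, 0.12, -0.085, 0, 0, 0, 0],
  [0.042, 0.17, -0.085, 0, 0, 0, 0],
  [0.042, 0.22, -0.085, 0, 0, 0, 0],
  [0.042, 0.265, -0.085, 0, 0, 0, 0],
  [0.042, 0.288, -0.085, 0, 0, 0, 0],
  [0.042, 0.288, -0.085, 0, 0, 0, 0],
], grip_force=50)

```text
time: 5.65
tool_pos: [0.5396, 0.335, 0.1405]
tcp_rot: [-0.001, 0.008, 1.0, -0.0]
force: [-0.3, -1.0, -5.3]
gripper_width: 0.147
```

```bash
python3 - <<'E'
from h import *
s=read_state(); print(s['time'],s['tool_pos'],s['force'],s['ft_torque'],s['gripper_width'])
im=vision.capture('top');cv2.imwrite('pics/t5.png',im)
im=vision.capture('scene');cv2.imwrite('pics/s5.png',im)
for p in ([.54,.333,.0],): print(*[a.round(4) for a in rel(p,tool())])
E
```

```text
5.65 [0.5395688  0.3350228  0.14047854] [-0.26516317 -0.99527339 -5.34524127] [0.04805112 0.0042986  0.00917987] 0.14684687312242672
[-0.0004  0.0003  0.1406] [-0.0018 -0.0027  0.0001]
```

View pics/s5.png

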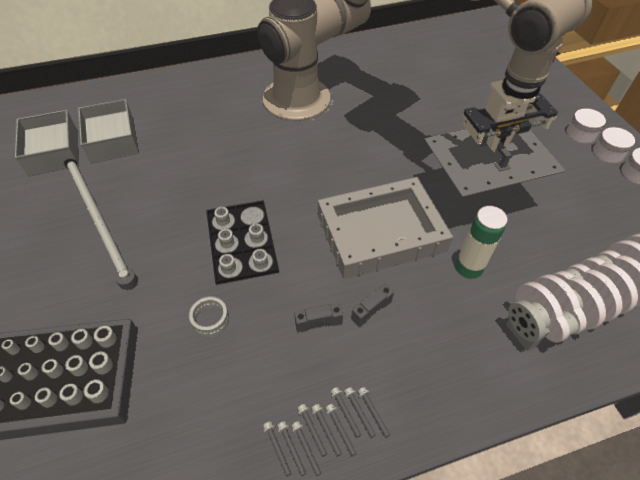

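View pics/t5.png

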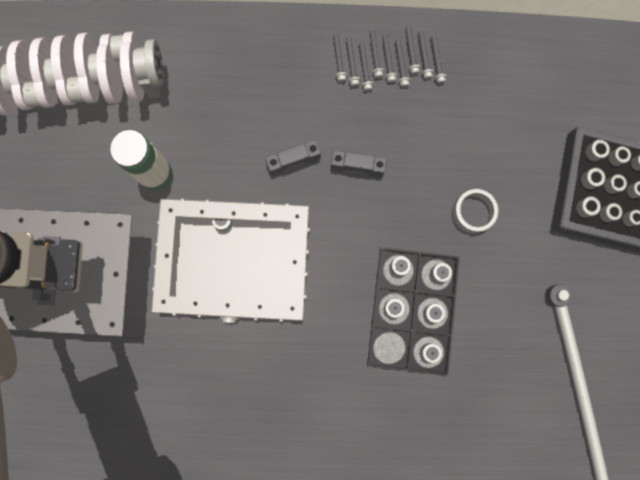

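The cover hangs level left of the sump. The tappet's rim shows at top (221,223). Now I lower the cover to the bench.

Request:
apply_moves([
  [0, 0, 0.04, 0, 0, 0, 0],
  [0, 0, 0.085, 0, 0, 0, 0],
  [0, 0, 0.12, 0, 0, 0, 0],
  [0, 0, 0.133, 0, 0, 0, 0],
  [0, 0, 0.138, 0, 0, 0, 0],
  [0, 0, 0.141, 0, 0, 0, 0],
  [0, 0, 0.1425, 0, 0, 0, 0],
  [0, 0, 0.1425, 0, 0, 0, 0],
])

```text
time: 6.75
tool_pos: [0.54, 0.3329, -0.0012]
tcp_rot: [-0.001, 0.009, 1.0, -0.001]
force: [0.6, 0.0, -4.6]
gripper_width: 0.153
```

```bash
python3 - <<'E'
from h import *
s=read_state(); print(s['time'],s['tool_pos'],s['force'],s['ft_torque'],s['gripper_width'])
K=(lambda p,x,y,f:(np.array(p,float)+.5)/f-.5+[x,y])
im=cv2.imread('pics/t5.png');crop(im,150,190,315,330,4,'pics/t5c.png')
im=cv2.imread('pics/s5.png');crop(im,310,170,460,280,5,'pics/s5c.png')
E
```

```text
6.75 [ 0.54001689  0.33288111 -0.00115504] [ 0.60677641  0.01277609 -4.57613001] [ 0.04995959 -0.01193356 -0.00870941] 0.1525447307319599
```

View pics/t5c.png

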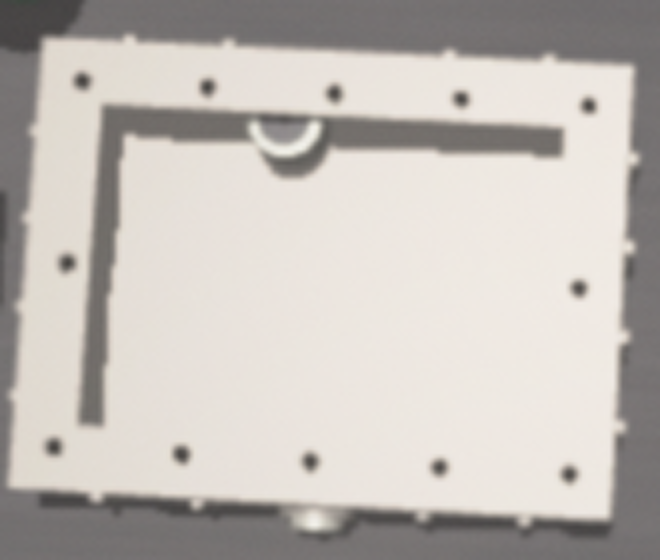

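View pics/s5c.png

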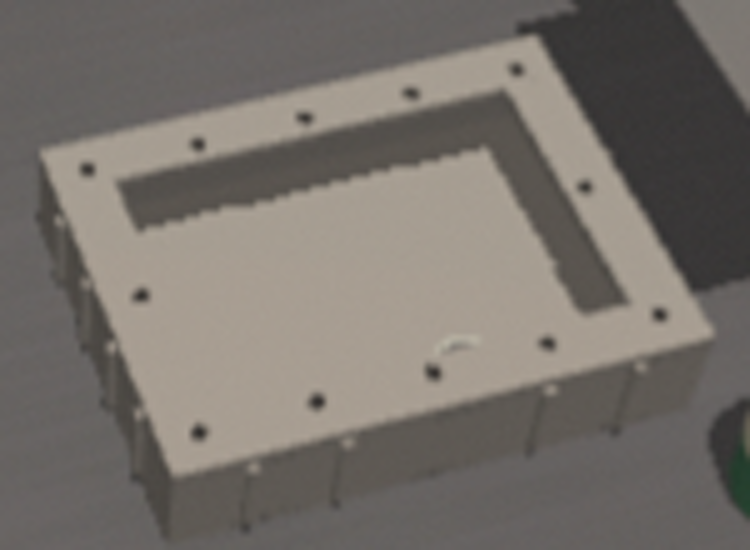

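```bash
cat > m.py <<'E'
from h import *
o=lambda p,x,y,f=4: (np.array(p,float)+.5)/f-.5+[x,y]
t=back('top',o([(286.5,120.5),(286.5,158),(248,122),(325,122)],150,190),.042)
Rz=R.from_euler('z',YAW).inv()
print(t.round(4)); print('sump frame',Rz.apply(t-SUMP).round(4))
hol=back('top',o([(83,80),(589,105),(569,474),(54,446)],150,190),.058)
print('flange holes centre',hol.mean(0), np.degrees(np.arctan2(*(hol[0]+hol[1]-hol[2]-hol[3])[1::-1])))
E
python3 m.py
```

```text
[[0.6481 0.0673 0.042 ]
 [0.6309 0.0664 0.042 ]
 [0.6468 0.0848 0.042 ]
 [0.6479 0.0497 0.042 ]]
sump frame [[0.071  0.0235 0.042 ]
 [0.0538 0.0224 0.042 ]
 [0.0694 0.041  0.042 ]
 [0.0711 0.006  0.042 ]]
flange holes centre [0.57692308 0.04545288 0.058     ] -1.142157631509078
```

Request:
apply_moves([
  [0, 0, 0.001, 0, 0, 0, 0],
  [0, 0, 0.002, 0, 0, 0, 0],
  [0, 0, 0.0025, 0, 0, 0, 0],
  [0, 0, 0.0025, 0, 0, 0, 0],
])

```text
time: 7.25
tool_pos: [0.5403, 0.3331, -0.002]
tcp_rot: [-0.0, 0.009, 1.0, -0.0]
force: [-3.6, -2.0, 6.1]
gripper_width: 0.149
```

Contact is clear: fz went from -5 to +6 N. I release and rise.

Request:
apply_moves([
  [0, 0, 0, 0, 0, 0, 0.4],
  [0, 0, 0, 0, 0, 0, 0.4],
  [0, 0, 0, 0, 0, 0, 0.5],
  [0, 0, -0.02, 0, 0, 0, 0.5],
  [0, 0, -0.06, 0, 0, 0, 0.5],
  [0, 0, -0.12, 0, 0, 0, 0.6],
  [0, 0, -0.15, 0, 0, 0, 0.6],
  [0, 0, -0.15, 0, 0, 0, 0.6],
])

```text
time: 8.25
tool_pos: [0.5419, 0.3339, 0.1511]
tcp_rot: [0.003, 0.009, 1.0, 0.001]
force: [0.3, -0.4, -0.5]
gripper_width: 0.597
```

```bash
python3 - <<'E'
from h import *
s=read_state(); print(s['time'],s['tool_pos'],s['force'],s['gripper_width'])
im=vision.capture('scene');crop(im,400,90,600,230,4,'pics/s6.png')
im=vision.capture('wrist');cv2.imwrite('pics/w6.png',im)
E
```

```text
8.25 [0.54187016 0.33393133 0.1510568 ] [ 0.25673792 -0.40058766 -0.47539477] 0.5972154221899764
```

View pics/s6.png

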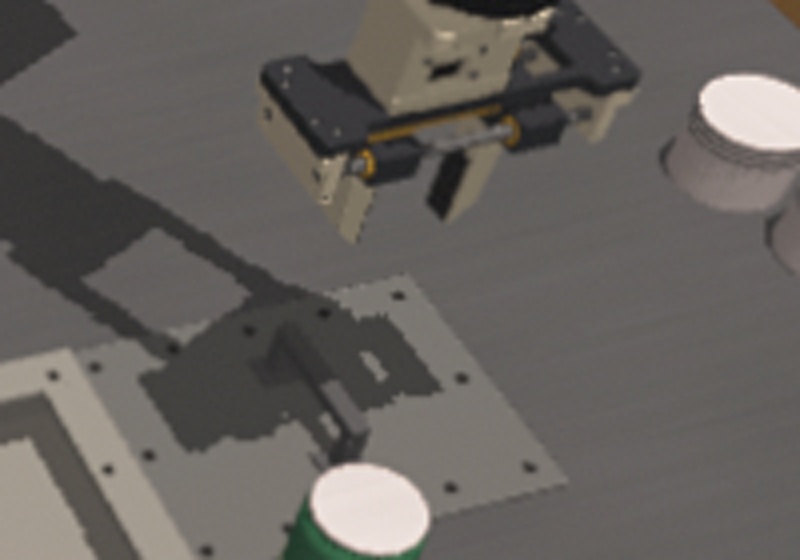

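View pics/w6.png

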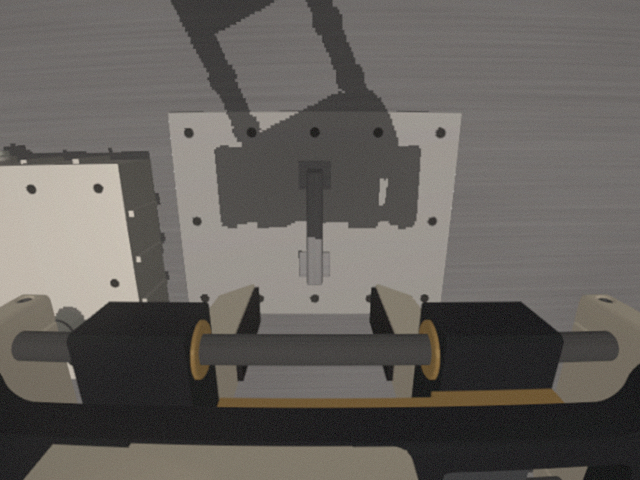

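```bash
python3 - <<'E'
from h import *
s=read_state();T=s['tool_pos'];Rm=Rq(s['tcp_rot'])
for z in (0,-.02,-.025):
  for y in (-.0275,.0275):
    print(z,y,((proj('scene',T+Rm.apply([(x,y,z) for x in (-.0095,.0095)]))-[400,90]+.5)*4-.5).round(0).tolist())
im=vision.capture('scene');crop(im,470,100,560,160,8,'pics/s7.png')
E
```

```text
0 -0.0275 [[339.0, 280.0], [324.0, 258.0]]
0 0.0275 [[422.0, 260.0], [406.0, 239.0]]
-0.02 -0.0275 [[349.0, 255.0], [333.0, 233.0]]
-0.02 0.0275 [[433.0, 235.0], [416.0, 214.0]]
-0.025 -0.0275 [[352.0, 248.0], [335.0, 227.0]]
-0.025 0.0275 [[436.0, 229.0], [419.0, 208.0]]
```

View pics/s7.png

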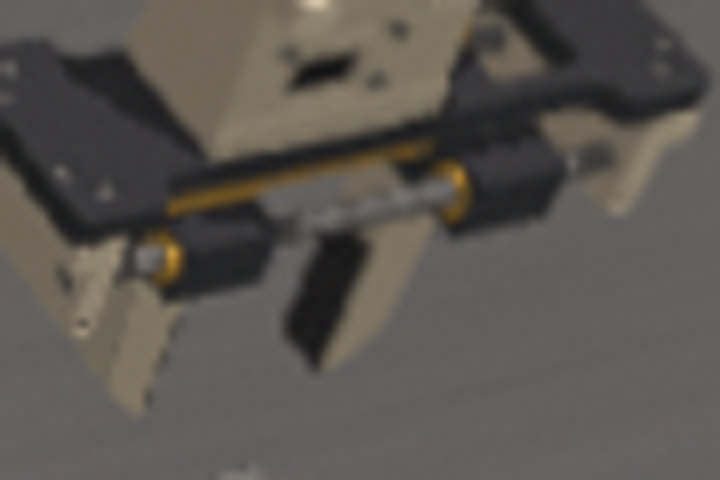

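The cover lies flat on the bench, clear of the sump and the can. The scene picture puts the true tips about 23 mm behind the TCP. Next I work out the tilted approach for the tappet at sump frame (0.071, 0.0235).

```bash
cat >> h.py <<'E'
OFF=.023+.019  # reported TCP to true pad centre
def tcp_for(grasp_sump,tilt,back=0,yaw=YAW):
    Rm=tool(yaw,tilt); g=SUMP+R.from_euler('z',YAW).apply(grasp_sump)
    return g+Rm.apply([0,0,OFF-back]),Rm
E
python3 - <<'E'
from h import *
for b in (.1,0):
    p,Rm=tcp_for([.066,.0235,.035],25,b); print(p.round(4),*[a.round(4) for a in rel(p,Rm)])
E
```

```text
[0.6186 0.0678 0.0876] [-0.0837 -0.2636  0.0591] [-0.0018 -0.4391  0.0008]
[ 0.6608  0.067  -0.0031] [-0.1262 -0.2634  0.1496] [-0.0018 -0.4391  0.0008]
```

Request:
apply_moves([
  [-0.02, -0.06, 0, 0, -0.1, 0, 0.65],
  [-0.04, -0.12, 0, 0, -0.2, 0, 0.65],
  [-0.06, -0.17, 0, 0, -0.3, 0, 0.65],
  [-0.08, -0.22, 0, 0, -0.4, 0, 0.65],
  [-0.084, -0.255, 0.02, -0.002, -0.439, 0.001, 0.65],
  [-0.084, -0.2636, 0.04, -0.002, -0.439, 0.001, 0.65],
  [-0.084, -0.2636, 0.059, -0.002, -0.439, 0.001, 0.65],
  [-0.084, -0.2636, 0.059, -0.002, -0.439, 0.001, 0.65],
])

```text
time: 9.4
tool_pos: [0.6168, 0.0675, 0.0844]
tcp_rot: [0.213, 0.009, 0.977, -0.002]
force: [0.3, -0.2, 0.8]
gripper_width: 0.649
```

```bash
python3 - <<'E'
from h import *
s=read_state(); print(s['time'],s['tool_pos'],s['force'],s['gripper_width'])
im=vision.capture('wrist');cv2.imwrite('pics/w8.png',im)
im=vision.capture('scene');crop(im,300,110,500,280,4,'pics/s8.png')
for b in (.1,0):
    p,Rm=tcp_for([.066,.0235,.035],25,b); print(p.round(4),*[a.round(4) for a in rel(p,Rm)])
E
```

```text
9.4 [0.61678213 0.06745616 0.08439838] [ 0.26095038 -0.18891878  0.76223366] 0.6494758943724204
[0.6186 0.0678 0.0876] [-0.0002 -0.0001 -0.0005] [ 0.0002 -0.0014 -0.0001]
[ 0.6608  0.067  -0.0031] [-0.0003 -0.0001  0.0995] [ 0.0002 -0.0014 -0.0001]
```

View pics/w8.png

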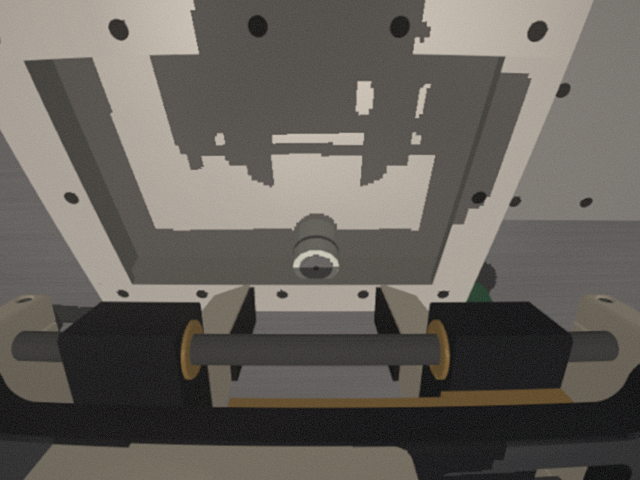

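View pics/s8.png

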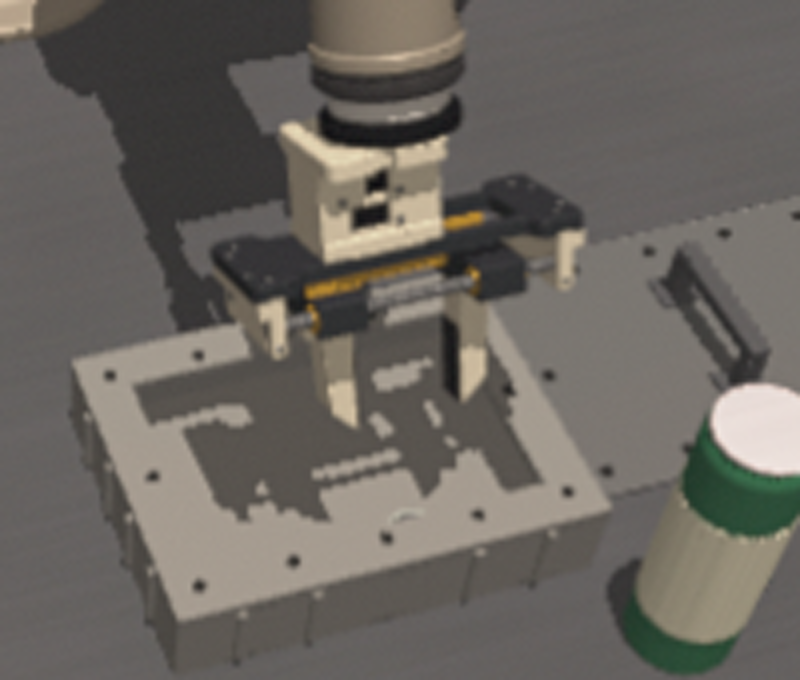

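```bash
python3 - <<'E'
from h import *
t=back('wrist',[(316,268)],.042); print(t,R.from_euler('z',YAW).inv().apply(t-SUMP))
im=cv2.imread('pics/w8.png');crop(im,240,190,400,310,5,'pics/w8c.png')
E
```

```text
[[0.65086225 0.06868568 0.042     ]] [[0.07373758 0.02497638 0.042     ]]
```

View pics/w8c.png

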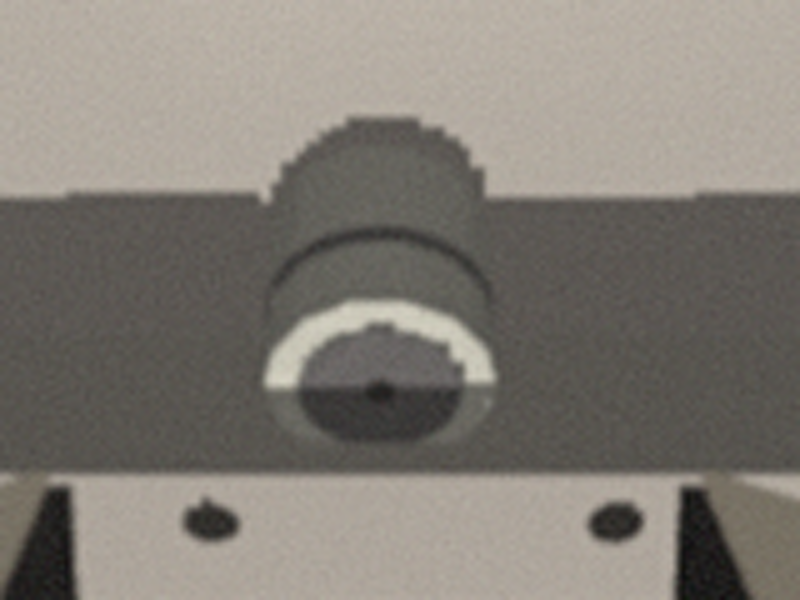

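The crown is fully visible, centred at wrist (316,268), which gives sump frame (0.0737, 0.025). I go in along the tool axis.

Request:
apply_moves([
  [-0.001, 0.001, 0.03, 0, 0, 0, 0.65],
  [-0.001, 0.001, 0.055, 0, 0, 0, 0.65],
  [-0.001, 0.001, 0.07, 0, 0, 0, 0.65],
  [-0.001, 0.001, 0.08, 0, 0, 0, 0.65],
  [-0.001, 0.001, 0.08, 0, 0, 0, 0.65],
])

```text
time: 10.12
tool_pos: [0.653, 0.0684, 0.0145]
tcp_rot: [0.215, 0.008, 0.977, -0.002]
force: [-1.1, 0.1, -2.2]
gripper_width: 0.648
```

```bash
python3 - <<'E'
from h import *
s=read_state(); print(s['time'],s['tool_pos'],s['force'],s['gripper_width'])
im=vision.capture('wrist');cv2.imwrite('pics/w9.png',im)
im=vision.capture('scene');crop(im,300,110,500,280,4,'pics/s9.png')
p,Rm=tcp_for([.067,.0243,.035],25,0); print(p.round(4),*[a.round(4) for a in rel(p,Rm)])
E
```

```text
10.125 [0.65298354 0.06838151 0.01449076] [-1.08310524  0.10774604 -2.2201537 ] 0.6480999931429008
[ 0.6619  0.0678 -0.0031] [-0.0006 -0.0004  0.0202] [ 0.0003 -0.0023 -0.0001]
```

View pics/w9.png

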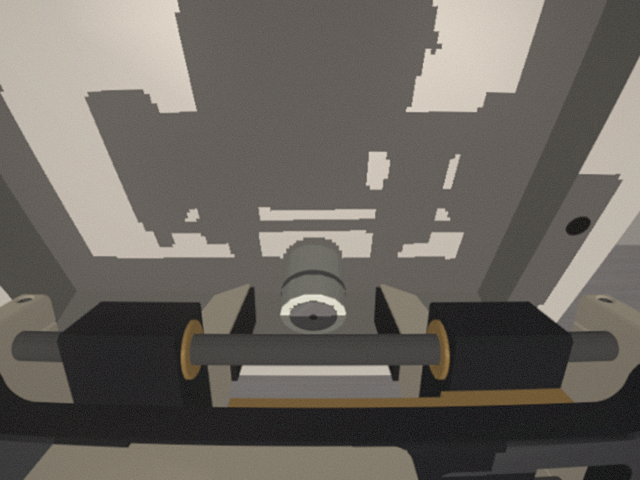

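View pics/s9.png

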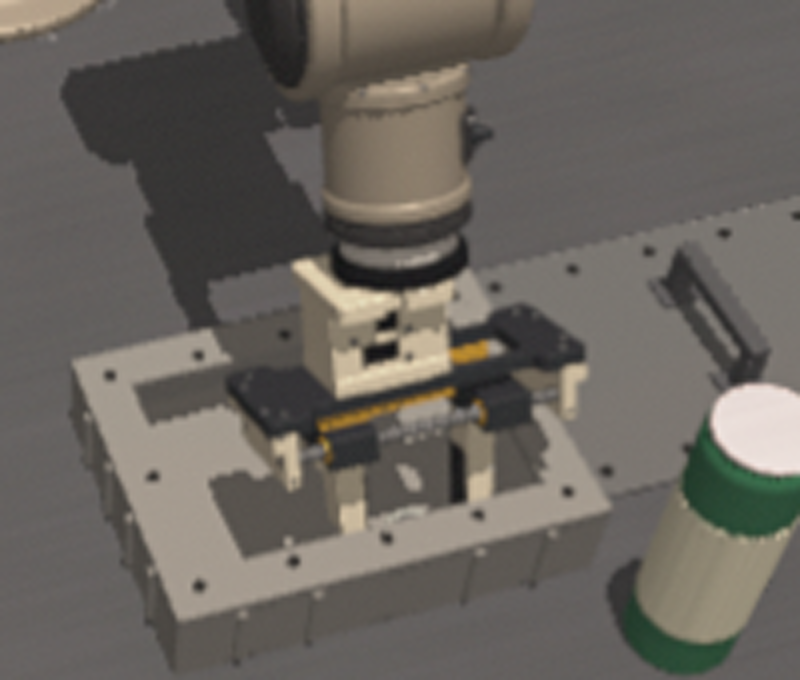

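Request:
apply_moves([
  [-0.0005, 0, 0.006, 0, 0, 0, 0.65],
  [-0.0005, 0, 0.011, 0, 0, 0, 0.65],
  [-0.0005, 0, 0.014, 0, 0, 0, 0.65],
  [-0.0005, 0, 0.014, 0, 0, 0, 0.65],
])

```text
time: 10.72
tool_pos: [0.6588, 0.0683, 0.0022]
tcp_rot: [0.215, 0.009, 0.977, -0.002]
force: [-3.8, -0.1, -1.9]
gripper_width: 0.649
```

```bash
python3 - <<'E'
from h import *
s=read_state(); print(s['time'],s['tool_pos'],s['force'],s['gripper_width'])
im=vision.capture('wrist');cv2.imwrite('pics/w10.png',im)
p,Rm=tcp_for([.067,.0243,.035],25,0); print(p.round(4),*[a.round(4) for a in rel(p,Rm)])
E
```

```text
10.725 [0.65880344 0.06826919 0.00215441] [-3.76717062 -0.13084144 -1.92881914] 0.6487440603367998
[ 0.6619  0.0678 -0.0031] [-0.0006 -0.0004  0.006 ] [ 0.0003 -0.0032 -0.0001]
```

View pics/w10.png

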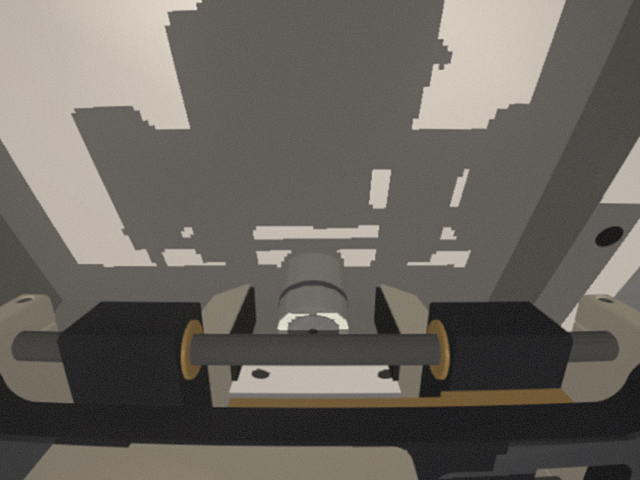

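A light -3.8 N in x suggests a finger is grazing the flange. I ease back 2 mm, go 3 mm deeper and close gently.

Request:
apply_moves([
  [0.002, 0, 0.001, 0, 0, 0, 0.65],
  [0.002, -0.0005, 0.004, 0, 0, 0, 0.65],
  [0.002, -0.0005, 0.004, 0, 0, 0, 0.3],
  [0.002, -0.0005, 0.004, 0, 0, 0, 0.3],
  [0.002, -0.0005, 0.004, 0, 0, 0, 0.3],
  [0.002, -0.0005, 0.004, 0, 0, 0, 0.3],
  [0.002, -0.0005, 0.004, 0, 0, 0, 0.3],
], grip_force=12)

```text
time: 11.65
tool_pos: [0.6598, 0.0678, -0.0009]
tcp_rot: [0.214, 0.009, 0.977, -0.002]
force: [-0.2, -0.3, -1.0]
gripper_width: 0.37
```

```bash
python3 - <<'E'
from h import *
s=read_state(); print(s['time'],s['tool_pos'],s['force'],s['ft_torque'],s['gripper_width'],s['gripper_width']*92)
im=vision.capture('wrist');cv2.imwrite('pics/w11.png',im)
print(Rq(s['tcp_rot']).inv().apply([[-.035,0,0],[-.035,0,.0]]))
E
```

```text
11.65 [ 0.65982154  0.06784585 -0.00085488] [-0.20916365 -0.34326929 -1.00088572] [-0.097562    0.25016898 -0.12427138] 0.3697528322218181 34.017260564407266
[[ 0.03179238 -0.00061182 -0.0146243 ]
 [ 0.03179238 -0.00061182 -0.0146243 ]]
```

View pics/w11.png

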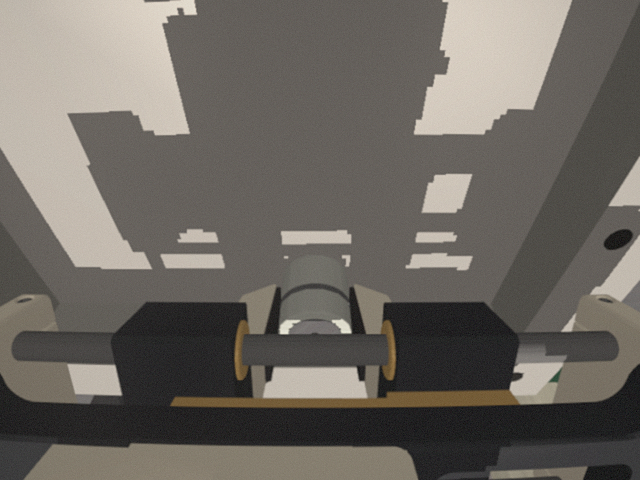

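The opening is 34.0 mm, so the tappet is gripped. I drag it 40 mm out from under the flange, let go, and then regrip with the tool upright.

Request:
apply_moves([
  [0.009, 0, -0.0044, 0, 0, 0, 0.3],
  [0.018, 0, -0.0088, 0, 0, 0, 0.3],
  [0.027, 0, -0.013, 0, 0, 0, 0.3],
  [0.036, -0.0005, -0.0172, 0, 0, 0, 0.3],
  [0.036, -0.0005, -0.0172, 0, 0, 0, 0.3],
])

```text
time: 12.32
tool_pos: [0.6247, 0.069, 0.0089]
tcp_rot: [0.205, 0.009, 0.979, -0.002]
force: [0.2, -0.4, -1.0]
gripper_width: 0.362
```

```bash
python3 - <<'E'
from h import *
s=read_state(); print(s['time'],s['tool_pos'],s['force'],s['ft_torque'],s['gripper_width']*92)
im=vision.capture('wrist');cv2.imwrite('pics/w12.png',im)
im=vision.capture('top');crop(im,150,190,315,330,4,'pics/t12.png')
im=vision.capture('scene');crop(im,300,110,500,280,4,'pics/s12.png')
E
```

```text
12.325 [0.62473485 0.06903199 0.00892981] [ 0.20704405 -0.40575787 -1.03065358] [ 0.03263404  0.32348109 -0.03618957] 33.305359615352984
```

View pics/w12.png

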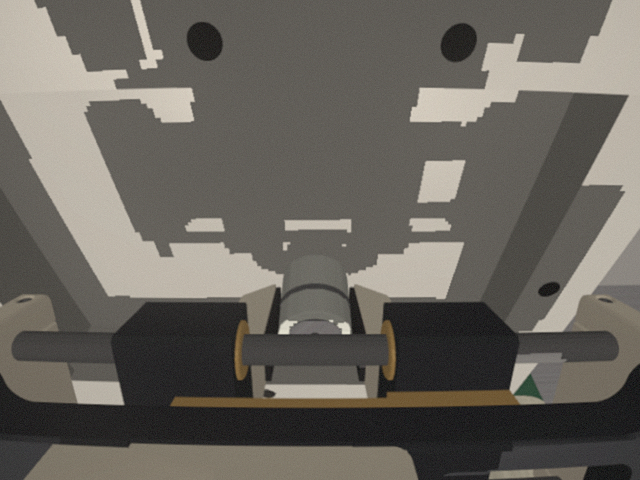

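View pics/s12.png

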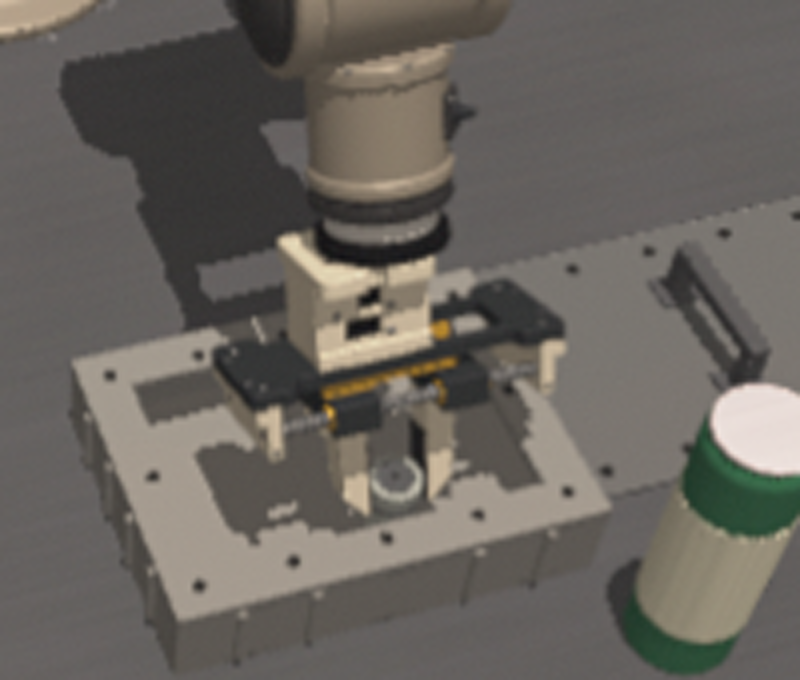

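Request:
apply_moves([
  [0, 0, 0, 0, 0, 0, 0.3],
  [0, 0, 0, 0, 0, 0, 0.3],
])

```text
time: 12.72
tool_pos: [0.6257, 0.0689, 0.0087]
tcp_rot: [0.205, 0.009, 0.979, -0.002]
force: [-0.1, 0.3, -1.7]
gripper_width: 0.365
```

```bash
python3 - <<'E'
from h import *
s=read_state(); print(s['time'],s['tool_pos'],s['force'],s['ft_torque'],s['gripper_width']*92,s['q'],s['dq'])
E
```

```text
12.725 [0.62574271 0.06891157 0.00868744] [-0.12816427  0.34437759 -1.73297342] [ 0.06596814  0.28023303 -0.01538469] 33.589973877128735 [-0.00967457  0.58395994  1.86166007 -0.01496255  0.28282804 -1.54908845] [-0.00012166 -0.00124948  0.00172135 -0.00014161 -0.00235548 -0.00109179]
```

Joint 5 is at its lower limit (0.283), which lifted the tool about 10 mm. I'll ease the tilt a few degrees and lower the tappet back to the floor.

Request:
apply_moves([
  [0.003, 0, 0.0, 0, 0.04, 0, 0.3],
  [0.006, 0, 0.003, 0, 0.08, 0, 0.3],
  [0.007, 0, 0.006, 0, 0.08, 0, 0.3],
  [0.0075, 0, 0.007, 0, 0.08, 0, 0.3],
  [0.0075, 0, 0.007, 0, 0.08, 0, 0.3],
])

```text
time: 13.35
tool_pos: [0.6217, 0.069, -0.0007]
tcp_rot: [0.166, 0.009, 0.986, -0.002]
force: [0.3, 0.2, -1.0]
gripper_width: 0.368
```

```bash
python3 - <<'E'
from h import *
s=read_state(); print(s['time'],s['tool_pos'],s['force'],s['ft_torque'],s['gripper_width']*92,s['q'])
r=Rq(s['tcp_rot']); print('grasp',s['tool_pos']+r.apply([0,0,-OFF]), r.as_matrix()[:,2])
im=vision.capture('scene');crop(im,340,190,440,260,7,'pics/s13.png')
E
```

```text
13.35 [ 0.62167875  0.06898345 -0.00065182] [ 0.3015011   0.2097855  -1.04758668] [-0.01950221  0.11306129 -0.01189939] 33.89438927201368 [-0.01000535  0.60820856  1.802147   -0.00900261  0.39744039 -1.55523528]
grasp [0.60791984 0.06926747 0.03902956] [ 0.32759294 -0.00676246 -0.94479476]
```

View pics/s13.png

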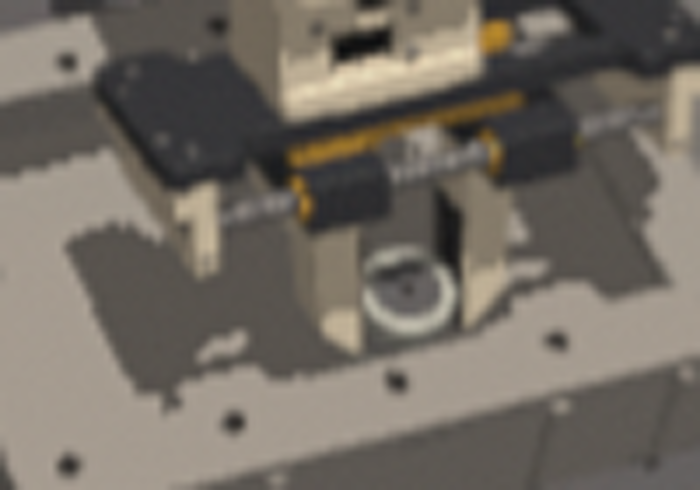

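Request:
apply_moves([
  [0.0004, 0, 0.001, 0, 0, 0, 0.3],
  [0.0008, 0, 0.002, 0, 0, 0, 0.3],
  [0.001, 0, 0.003, 0, 0, 0, 0.3],
], grip_force=6)

```text
time: 13.78
tool_pos: [0.6216, 0.069, -0.003]
tcp_rot: [0.166, 0.009, 0.986, -0.002]
force: [-4.4, -0.3, 7.3]
gripper_width: 0.367
```

```bash
python3 - <<'E'
from h import *
s=read_state(); print(s['time'],s['tool_pos'],s['force'],s['ft_torque'],s['gripper_width']*92)
r=Rq(s['tcp_rot']); print('grasp',s['tool_pos']+r.apply([0,0,-OFF]), r.as_matrix()[:,2])
E
```

```text
13.775 [ 0.62161845  0.06899835 -0.003048  ] [-4.36102587 -0.27319611  7.25041929] [-0.07240136  0.42741396  0.0260128 ] 33.784149651966494
grasp [0.60783889 0.06928288 0.03662621] [ 0.32808482 -0.00677437 -0.94462398]
```

Contact with the floor at +7 N. I open slowly, then go straight up and upright.

Request:
apply_moves([
  [0, 0, -0.0005, 0, 0, 0, 0.42],
  [0, 0, -0.001, 0, 0, 0, 0.5],
  [0, 0, -0.001, 0, 0, 0, 0.6],
  [0, 0, -0.02, 0, 0, 0, 0.65],
  [0, 0, -0.06, 0, 0, 0, 0.65],
  [0, 0, -0.09, 0, 0.1, 0, 0.65],
  [0, 0, -0.09, 0, 0.2, 0, 0.65],
  [0, 0, -0.09, 0, 0.33, 0, 0.65],
  [0, 0, -0.09, 0, 0.334, 0, 0.65],
])

```text
time: 14.9
tool_pos: [0.5937, 0.0694, 0.0816]
tcp_rot: [0.001, 0.009, 1.0, -0.0]
force: [-0.2, 0.3, -0.2]
gripper_width: 0.649
```

```bash
python3 - <<'E'
from h import *
s=read_state(); print(s['time'],s['tool_pos'],s['force'],s['gripper_width']*92)
im=vision.capture('wrist');cv2.imwrite('pics/w14.png',im)
im=vision.capture('scene');crop(im,320,150,460,260,5,'pics/s14.png')
im=vision.capture('top');crop(im,150,190,315,330,4,'pics/t14.png')
E
```

```text
14.9 [0.59373579 0.06938829 0.08160402] [-0.2240572   0.26483636 -0.1745833 ] 59.66604680965845
```

View pics/w14.png

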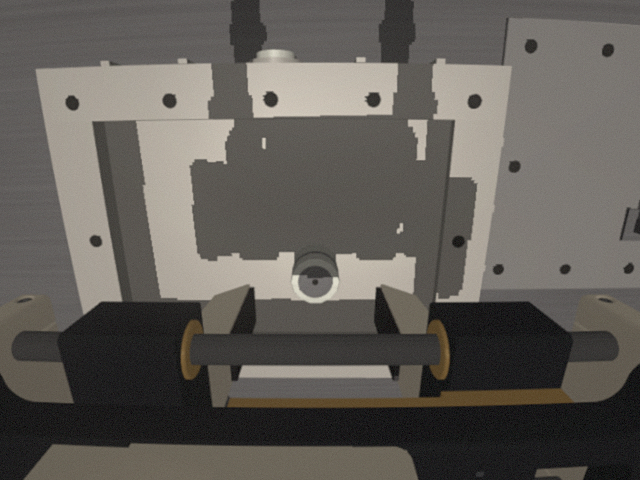

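View pics/s14.png

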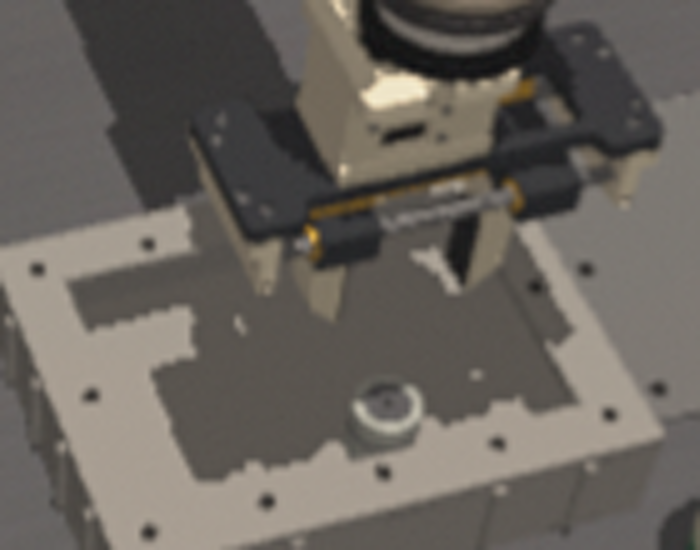

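View pics/t14.png

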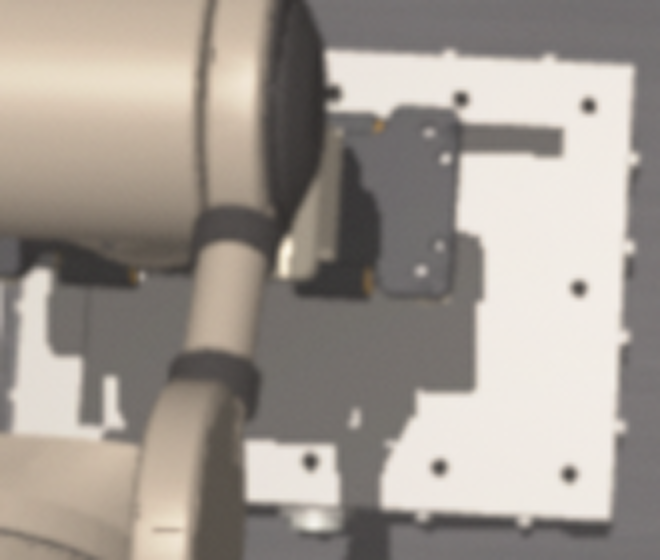

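The tappet stands upright in the open, crown centre at wrist (315,282).

```bash
python3 - <<'E'
from h import *
t=back('wrist',[(315,282)],.042)[0]; print(t)
for z in (.12,.031): 
    p=np.array([t[0],t[1],z-OFF]); print(*[a.round(4) for a in rel(p,tool())])
E
```

```text
[0.60542721 0.06997153 0.042     ]
[-0.0143  0.0005  0.0032] [-0.0009  0.0003 -0.0004]
[-0.0142  0.0006  0.0922] [-0.0009  0.0003 -0.0004]
```

```bash
python3 - <<'E'
from h import *
print(back('scene',[(397.5,230.9)],.042)[0])
E
```

```text
[0.6111297  0.06920403 0.042     ]
```

Request:
apply_moves([
  [-0.016, 0.0005, 0.0, 0, 0, 0, 0.65],
  [-0.017, 0.0005, 0.03, 0, 0, 0, 0.65],
  [-0.017, 0.0005, 0.06, 0, 0, 0, 0.65],
  [-0.017, 0.0005, 0.08, 0, 0, 0, 0.65],
  [-0.017, 0.0005, 0.09, 0, 0, 0, 0.65],
  [-0.017, 0.0005, 0.09, 0, 0, 0, 0.65],
  [-0.017, 0.0005, 0.09, 0, 0, 0, 0.3],
  [-0.017, 0.0005, 0.09, 0, 0, 0, 0.3],
  [-0.017, 0.0005, 0.09, 0, 0, 0, 0.3],
  [-0.017, 0.0005, 0.09, 0, 0, 0, 0.3],
], grip_force=15)

```text
time: 16.3
tool_pos: [0.6086, 0.0698, -0.0082]
tcp_rot: [0.001, 0.009, 1.0, -0.0]
force: [-0.3, 0.0, 4.7]
gripper_width: 0.369
```

```bash
python3 - <<'E'
from h import *
s=read_state(); print(s['time'],s['tool_pos'],s['force'],s['gripper_width']*92,s['q'])
im=vision.capture('wrist');cv2.imwrite('pics/w15.png',im)
E
```

```text
16.3 [ 0.6085661   0.06978605 -0.00820504] [-0.27866715  0.01128725  4.66059382] 33.9428749153789 [-1.03106920e-02  7.20105906e-01  1.50254043e+00 -1.25418953e-03
  9.17683234e-01 -1.56254444e+00]
```

View pics/w15.png

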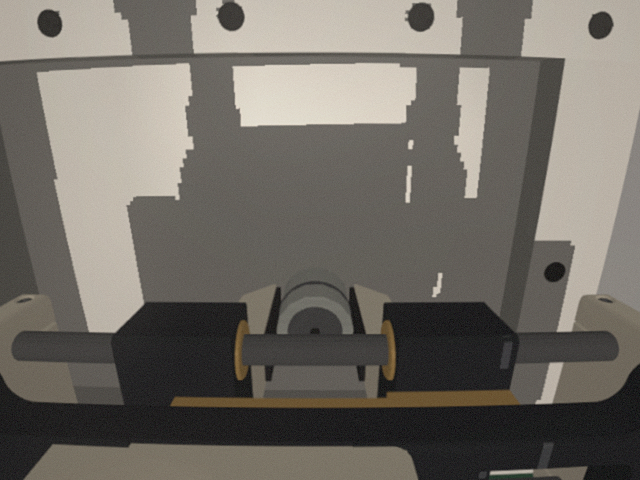

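Gripped, 33.9 mm. I lift straight up and compute the way to the bay.

Request:
apply_moves([
  [0, 0, -0.015, 0, 0, 0, 0.3],
  [0, 0, -0.05, 0, 0, 0, 0.3],
  [0, 0, -0.09, 0, 0, 0, 0.3],
  [0, 0, -0.12, 0, 0, 0, 0.3],
  [0, 0, -0.12, 0, 0, 0, 0.3],
], grip_force=20)

```text
time: 16.98
tool_pos: [0.6101, 0.07, 0.1151]
tcp_rot: [0.004, 0.009, 1.0, -0.0]
force: [0.5, -0.2, -1.6]
gripper_width: 0.363
```

```bash
python3 - <<'E'
from h import *
s=read_state(); print(s['time'],s['tool_pos'],s['force'],s['gripper_width']*92)
im=vision.capture('scene');crop(im,320,110,460,230,5,'pics/s16.png')
y=np.radians(-4.85)
for z in (.11,-.0102): print(*[a.round(4) for a in rel([.4264,-.2458,z],tool(y))])
E
```

```text
16.975 [0.61009496 0.06995695 0.11505574] [ 0.51342015 -0.20014761 -1.60945592] 33.436076191482535
[ 0.1768 -0.3189  0.0026] [-0.0008  0.0035  0.0669]
[ 0.1772 -0.3188  0.1228] [-0.0008  0.0035  0.0669]
```

View pics/s16.png

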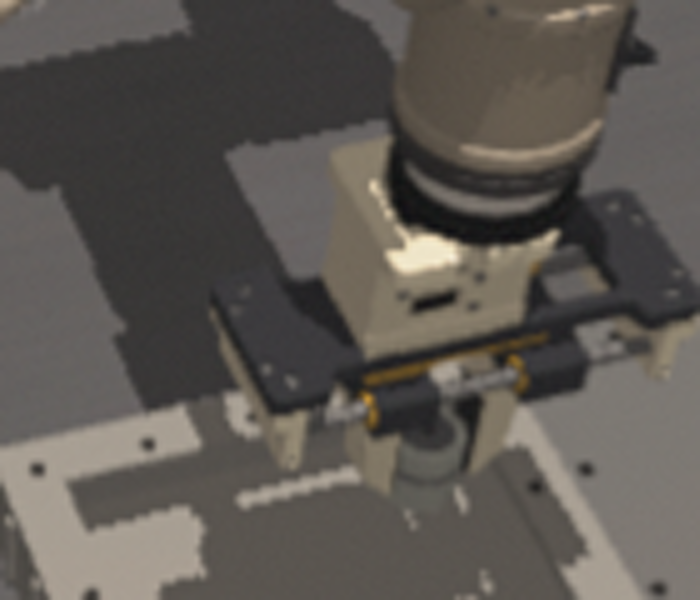

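The tappet is held upright above the sump. I carry it to the bay.

Request:
apply_moves([
  [0.02, -0.035, 0, 0, 0, 0.01, 0.3],
  [0.045, -0.08, 0, 0, 0, 0.02, 0.3],
  [0.07, -0.125, 0, 0, 0, 0.03, 0.3],
  [0.095, -0.17, 0, 0, 0, 0.04, 0.3],
  [0.12, -0.215, 0, 0, 0, 0.05, 0.3],
  [0.145, -0.26, 0, 0, 0, 0.06, 0.3],
  [0.165, -0.295, 0, 0, 0, 0.067, 0.3],
  [0.177, -0.319, 0, 0, 0.003, 0.067, 0.3],
  [0.177, -0.319, 0.03, 0, 0.003, 0.067, 0.3],
  [0.177, -0.319, 0.06, 0, 0.003, 0.067, 0.3],
  [0.177, -0.319, 0.08, 0, 0.003, 0.067, 0.3],
  [0.177, -0.319, 0.08, 0, 0.003, 0.067, 0.3],
])

```text
time: 18.52
tool_pos: [0.4246, -0.2446, 0.0303]
tcp_rot: [-0.002, 0.042, 0.999, 0.001]
force: [-0.9, 0.7, -0.8]
gripper_width: 0.366
```

```bash
python3 - <<'E'
from h import *
s=read_state(); print(s['time'],s['tool_pos'],s['force'],s['gripper_width']*92)
im=vision.capture('scene');crop(im,180,140,300,290,5,'pics/s17.png')
im=vision.capture('wrist');cv2.imwrite('pics/w17.png',im)
print(*[a.round(4) for a in rel([.4264,-.2458,-.0102],tool(np.radians(-4.85)))])
E
```

```text
18.525 [ 0.42464409 -0.24457262  0.030292  ] [-0.89496141  0.72309201 -0.81105019] 33.675764991896436
[-0.0002 -0.      0.0426] [-0.0002 -0.0005 -0.0001]
```

View pics/s17.png

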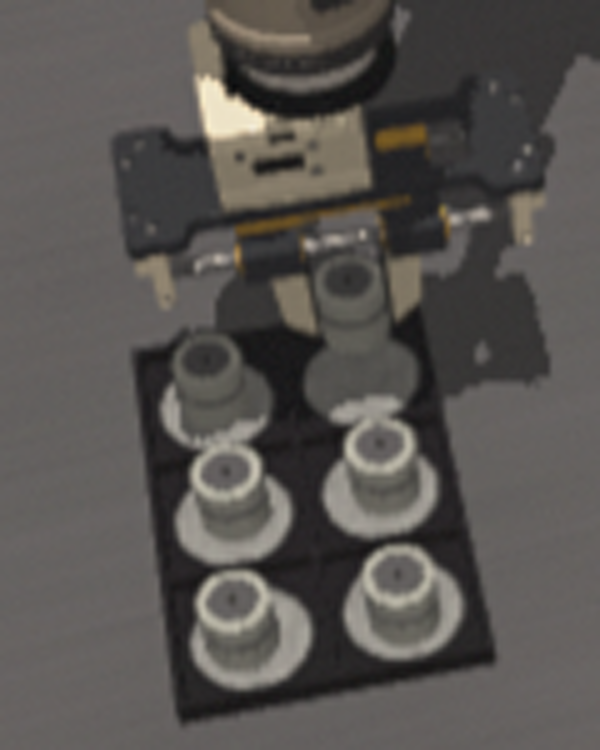

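View pics/w17.png

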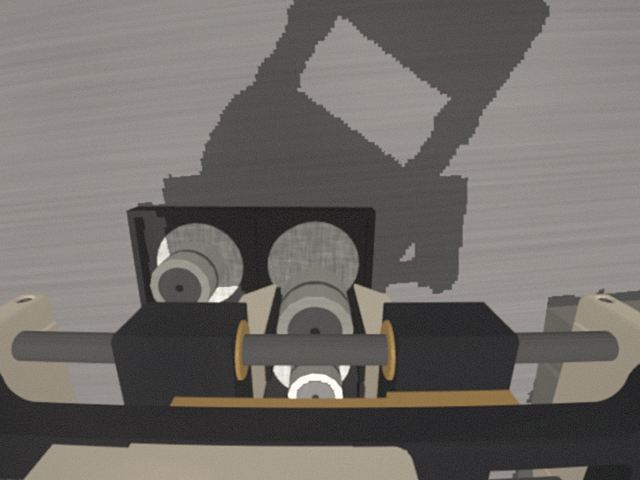

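The tappet hangs over the empty bay's disc, clear of its neighbours. I lower it.

Request:
apply_moves([
  [0, 0, 0.015, 0, 0, 0, 0.3],
  [0, 0, 0.028, 0, 0, 0, 0.3],
  [0, 0, 0.036, 0, 0, 0, 0.3],
  [0, 0, 0.039, 0, 0, 0, 0.3],
  [0, 0, 0.041, 0, 0, 0, 0.3],
  [0, 0, 0.041, 0, 0, 0, 0.3],
])

```text
time: 19.38
tool_pos: [0.4263, -0.2458, -0.0085]
tcp_rot: [-0.0, 0.042, 0.999, -0.0]
force: [0.9, -0.1, -1.1]
gripper_width: 0.367
```

```bash
python3 - <<'E'
from h import *
s=read_state(); print(s['time'],s['tool_pos'],s['force'],s['gripper_width']*92)
im=vision.capture('scene');crop(im,180,140,300,290,5,'pics/s18.png')
E
```

```text
19.375 [ 0.42628946 -0.24580923 -0.00853746] [ 0.85829441 -0.07800109 -1.14450793] 33.80452161682573
```

View pics/s18.png

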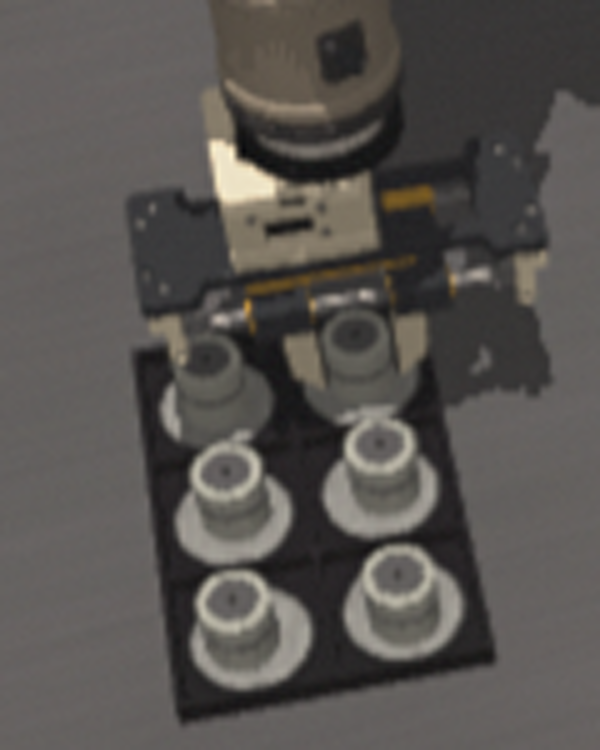

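Request:
apply_moves([
  [0, 0, 0.001, 0, 0, 0, 0.3],
  [0, 0, 0.0018, 0, 0, 0, 0.3],
  [0, 0, 0.0025, 0, 0, 0, 0.3],
], grip_force=10)

```text
time: 19.8
tool_pos: [0.4264, -0.2459, -0.0103]
tcp_rot: [0.0, 0.042, 0.999, -0.0]
force: [-2.6, 2.0, 11.7]
gripper_width: 0.368
```

On the floor, with fz up to 11.7 N. I release and rise.

Request:
apply_moves([
  [0, 0, 0, 0, 0, 0, 0.42],
  [0, 0, 0, 0, 0, 0, 0.48],
  [0, 0, 0, 0, 0, 0, 0.5],
  [0, 0, -0.02, 0, 0, 0, 0.5],
  [0, 0, -0.05, 0, 0, 0, 0.5],
  [0, 0, -0.1, 0, 0, 0, 0.5],
  [0, 0, -0.14, 0, 0, 0, 0.5],
])

```text
time: 20.68
tool_pos: [0.4265, -0.2459, 0.1314]
tcp_rot: [0.0, 0.042, 0.999, -0.001]
force: [0.8, 0.1, 0.4]
gripper_width: 0.495
```

```bash
python3 - <<'E'
from h import *
s=read_state(); print(s['time'],s['tool_pos'],s['force'],s['gripper_width']*92)
im=vision.capture('scene');crop(im,180,140,300,290,5,'pics/s19.png')
im=vision.capture('top');crop(im,350,230,480,390,4,'pics/t19.png')
p=[.5403,.3331,.13]; print(*[a.round(4) for a in rel(p,tool())])
E
```

```text
20.675 [ 0.42653879 -0.24592832  0.13140365] [0.80532225 0.11428446 0.36797791] 45.54838166263733
[-0.0623  0.588   0.0011] [-0.0057  0.0072 -0.0671]
```

View pics/s19.png

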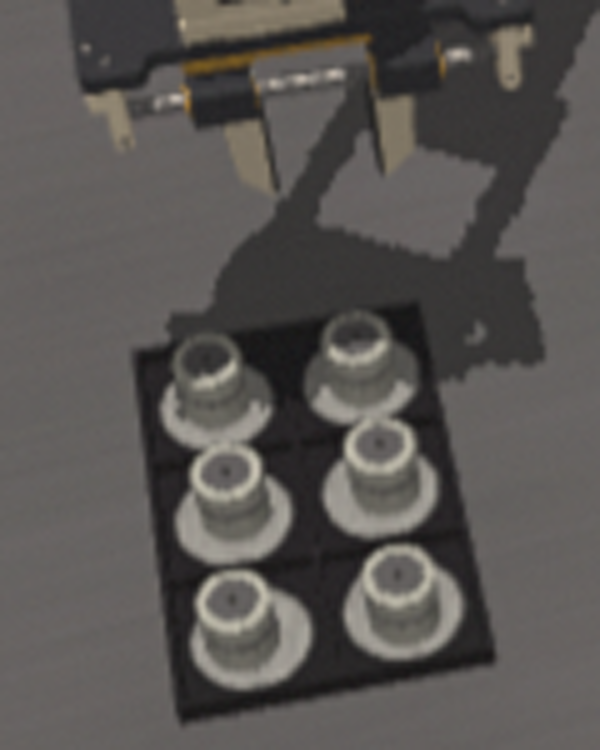

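View pics/t19.png

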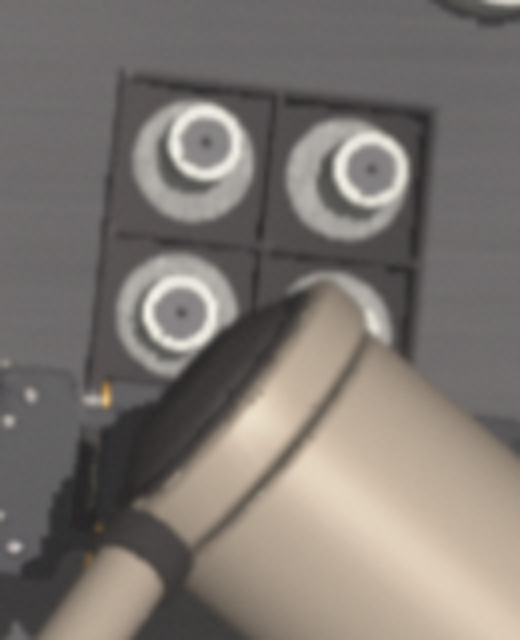

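The tappet stands upright, close to the middle of its bay. Now back to the cover.

Request:
apply_moves([
  [-0.0062, 0.05, 0, 0, 0, -0.0067, 0.5],
  [-0.0125, 0.11, 0, 0, 0, -0.013, 0.5],
  [-0.019, 0.17, 0, 0, 0, -0.02, 0.5],
  [-0.025, 0.23, 0, 0, 0, -0.027, 0.5],
  [-0.031, 0.29, 0, 0, 0, -0.034, 0.5],
  [-0.037, 0.35, 0, 0, 0, -0.04, 0.5],
  [-0.044, 0.41, 0, 0, 0, -0.047, 0.5],
  [-0.05, 0.47, 0, 0, 0, -0.054, 0.5],
  [-0.056, 0.53, 0, 0, 0, -0.06, 0.5],
  [-0.0623, 0.575, 0, 0, 0, -0.067, 0.5],
  [-0.0623, 0.588, 0, 0, 0, -0.067, 0.5],
  [-0.0623, 0.588, 0, 0, 0, -0.067, 0.5],
])

```text
time: 22.28
tool_pos: [0.5396, 0.333, 0.1299]
tcp_rot: [0.003, 0.008, 1.0, -0.004]
force: [-0.5, 0.1, -1.1]
gripper_width: 0.5
```

```bash
python3 - <<'E'
from h import *
s=read_state(); print(s['time'],s['tool_pos'],s['force'],s['gripper_width']*92)
im=vision.capture('wrist');cv2.imwrite('pics/w20.png',im)
im=vision.capture('top');cv2.imwrite('pics/t20.png',im);crop(im,350,230,480,390,4,'pics/t20c.png')
p=[.5403,.3331,-.002]; print(*[a.round(4) for a in rel(p,tool())])
E
```

```text
22.275 [0.53964236 0.33301227 0.12990488] [-0.49652327  0.09239694 -1.12120375] 46.00597375881549
[0.0005 0.0024 0.1326] [-0.007   0.0059 -0.001 ]
```

View pics/w20.png

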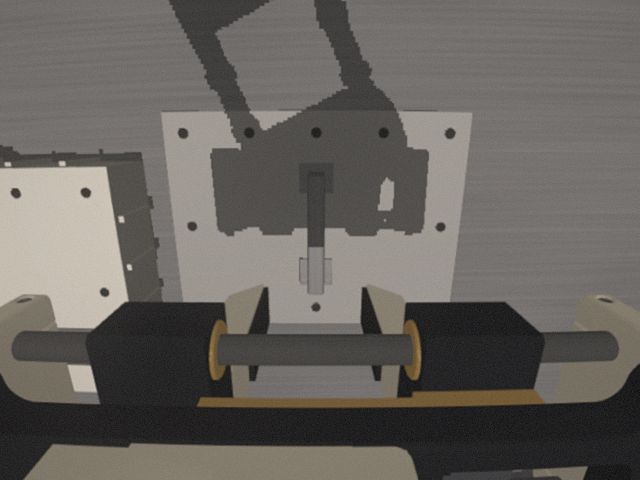

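View pics/t20c.png

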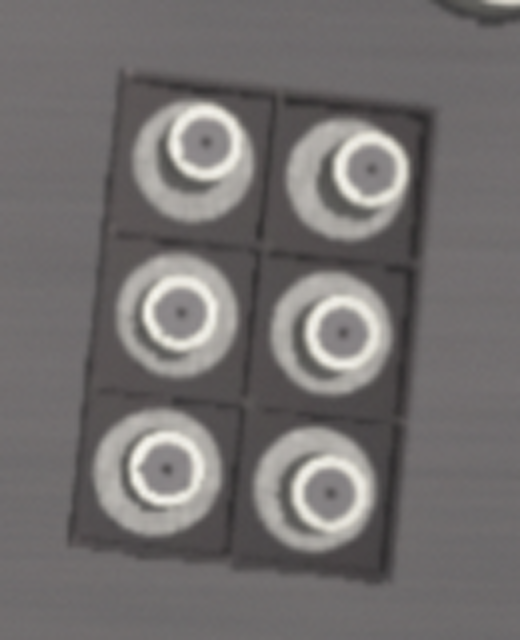

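The tappet sits well within its bay at crop (167,469), disc centre about (157,471). The handle is midway between the fingers, so I descend and grip.

Request:
apply_moves([
  [0.0, 0.0005, 0.04, -0.007, 0.006, -0.001, 0.5],
  [0.0005, 0.001, 0.09, -0.007, 0.006, -0.001, 0.5],
  [0.0005, 0.002, 0.12, -0.007, 0.006, -0.001, 0.5],
  [0.0005, 0.0024, 0.132, -0.007, 0.006, -0.001, 0.5],
  [0.0005, 0.0024, 0.132, -0.007, 0.006, -0.001, 0.5],
  [0.0005, 0.0024, 0.132, -0.007, 0.006, -0.001, 0.0],
  [0.0005, 0.0024, 0.132, -0.007, 0.006, -0.001, 0.0],
  [0.0005, 0.0024, 0.132, -0.007, 0.006, -0.001, 0.0],
  [0.0005, 0.0024, 0.132, -0.007, 0.006, -0.001, 0.0],
  [0.0005, 0.0024, 0.132, -0.007, 0.006, -0.001, 0.0],
], grip_force=50)

```text
time: 23.62
tool_pos: [0.5405, 0.3333, -0.0009]
tcp_rot: [0.0, 0.009, 1.0, 0.0]
force: [-0.7, -1.0, 4.8]
gripper_width: 0.146
```

```bash
python3 - <<'E'
from h import *
s=read_state(); print(s['time'],s['tool_pos'],s['force'],s['gripper_width']*92)
print(Rq(s['tcp_rot']).as_matrix().round(4))
E
```

```text
23.625 [ 0.5405153   0.33329666 -0.00086123] [-0.74153233 -0.95181593  4.75181744] 13.42300786241895
[[-9.999e-01  1.730e-02  5.000e-04]
 [ 1.730e-02  9.999e-01  2.000e-04]
 [-5.000e-04  2.000e-04 -1.000e+00]]
```

Request:
apply_moves([
  [0, 0, -0.01, 0, 0, 0, 0],
  [0, 0, -0.04, 0, 0, 0, 0],
  [0, 0, -0.09, 0, 0, 0, 0],
  [0, 0, -0.14, 0, 0, 0, 0],
  [-0.01, -0.03, -0.14, 0, 0, 0, 0],
  [-0.02, -0.08, -0.14, 0, 0, 0, 0],
  [-0.03, -0.13, -0.14, 0, 0, 0, 0],
  [-0.04, -0.18, -0.14, 0, 0, 0, 0],
  [-0.042, -0.23, -0.14, 0, 0, 0, 0],
  [-0.042, -0.27, -0.14, 0, 0, 0, 0],
  [-0.042, -0.288, -0.14, 0, 0, 0, 0],
  [-0.042, -0.288, -0.14, 0, 0, 0, 0],
])

```text
time: 25.12
tool_pos: [0.5773, 0.0439, 0.139]
tcp_rot: [-0.0, 0.01, 1.0, 0.0]
force: [0.3, 0.6, -4.3]
gripper_width: 0.145
```

```bash
python3 - <<'E'
from h import *
s=read_state(); print(s['time'],s['tool_pos'],s['force'],s['gripper_width']*92)
Y=np.arctan2(-.0177,.9998)
print(*[a.round(4) for a in rel([.5772,.0447,.064],tool(Y))])
im=vision.capture('scene');crop(im,280,90,480,290,4,'pics/s21.png')
E
```

```text
25.125 [0.5772939  0.04389493 0.13898901] [ 0.25949947  0.60031762 -4.31252756] 13.331854566334682
[0.0001 0.0008 0.075 ] [ 0.0006 -0.0001 -0.0015]
```

View pics/s21.png

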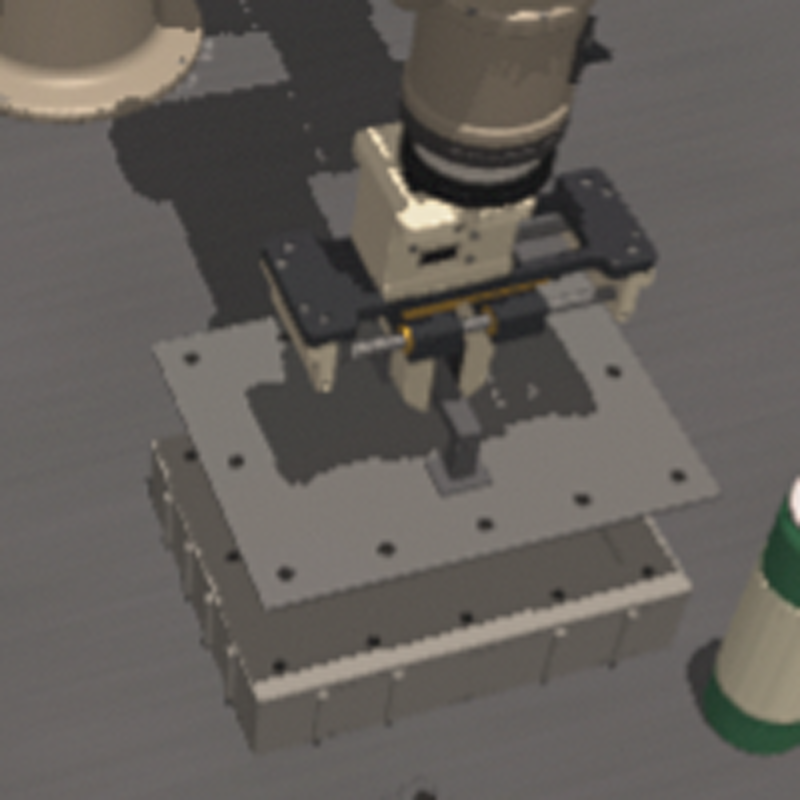

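The cover hangs level and square above the sump. I lower it.

Request:
apply_moves([
  [0, 0.001, 0.03, 0, 0, -0.0015, 0],
  [0, 0.001, 0.055, 0, 0, -0.0015, 0],
  [0, 0.001, 0.07, 0, 0, -0.0015, 0],
  [0, 0.001, 0.077, 0, 0, -0.0015, 0],
  [0, 0.001, 0.08, 0, 0, -0.0015, 0],
  [0, 0.001, 0.08, 0, 0, -0.0015, 0],
])

```text
time: 25.92
tool_pos: [0.5778, 0.0462, 0.0595]
tcp_rot: [0.001, 0.008, 1.0, 0.0]
force: [0.3, -0.1, -4.2]
gripper_width: 0.148
```

```bash
python3 - <<'E'
from h import *
s=read_state(); print(s['time'],s['tool_pos'],s['force'],s['gripper_width']*92)
print(*[a.round(4) for a in rel([.5772,.0447,.057],tool(-.0177))])
E
```

```text
25.925 [0.57777224 0.04620424 0.0595446 ] [ 0.30828223 -0.05270211 -4.24591823] 13.615468456707088
[ 0.0006 -0.0015  0.0025] [0.001  0.0011 0.0013]
```

Request:
apply_moves([
  [0.0006, -0.0015, 0.001, 0, 0.001, 0.001, 0],
  [0.0006, -0.0015, 0.002, 0, 0.001, 0.001, 0],
  [0.0006, -0.0015, 0.0028, 0, 0.001, 0.001, 0],
  [0.0006, -0.0015, 0.0035, 0, 0.001, 0.001, 0],
])

```text
time: 26.42
tool_pos: [0.5773, 0.0446, 0.0571]
tcp_rot: [0.0, 0.009, 1.0, 0.0]
force: [-4.1, -0.7, 8.2]
gripper_width: 0.146
```

```bash
python3 - <<'E'
from h import *
s=read_state(); print(s['time'],s['tool_pos'],s['force'],s['gripper_width']*92)
print(*[a.round(4) for a in rel([.5772,.0447,.057],tool(-.0177))])
E
```

```text
26.425 [0.5772705  0.04464805 0.0571056 ] [-4.08009954 -0.70449492  8.24668414] 13.453743670094424
[0.0001 0.0001 0.0001] [0.0008 0.0007 0.0004]
```

Seated on the flange: fz rose to +8 N and the pose is within 0.1 mm of the pick. I release and rise.

Request:
apply_moves([
  [0, 0, 0, 0, 0, 0, 0.3],
  [0, 0, 0, 0, 0, 0, 0.45],
  [0, 0, 0, 0, 0, 0, 0.5],
  [0, 0, -0.02, 0, 0, 0, 0.5],
  [0, 0, -0.06, 0, 0, 0, 0.5],
  [0, 0, -0.11, 0, 0, 0, 0.5],
  [0.05, 0.03, -0.13, 0, 0, 0, 0.5],
  [0.09, 0.09, -0.13, 0, 0, 0, 0.5],
  [0.12, 0.15, -0.13, 0, 0, 0, 0.5],
  [0.15, 0.21, -0.13, 0, 0, 0, 0.5],
  [0.17, 0.27, -0.13, 0, 0, 0, 0.5],
  [0.17, 0.29, -0.13, 0, 0, 0, 0.5],
])

```text
time: 27.92
tool_pos: [0.4107, 0.3399, 0.1875]
tcp_rot: [0.001, 0.008, 1.0, 0.001]
force: [1.4, 0.1, 0.3]
gripper_width: 0.5
```

```bash
python3 - <<'E'
from h import *
s=read_state(); print(s['time'],s['tool_pos'],s['force'])
im=vision.capture('top');cv2.imwrite('pics/t22.png',im);crop(im,140,190,320,330,4,'pics/t22c.png')
a=cv2.imread('pics/top0.png'); cv2.imwrite('pics/d22.png',cv2.absdiff(a,im)*3)
im=vision.capture('scene');cv2.imwrite('pics/s22.png',im)
E
```

```text
27.925 [0.41071778 0.33989199 0.18745372] [1.39869465 0.08486687 0.29819352]
```

View pics/t22c.png

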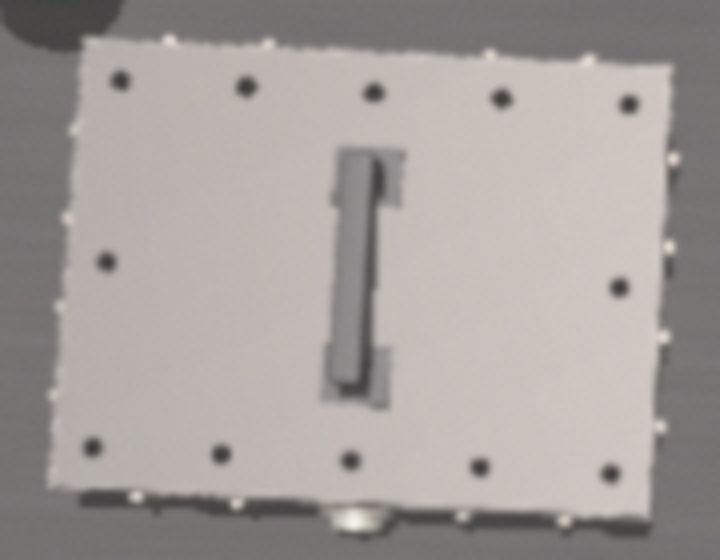

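View pics/s22.png

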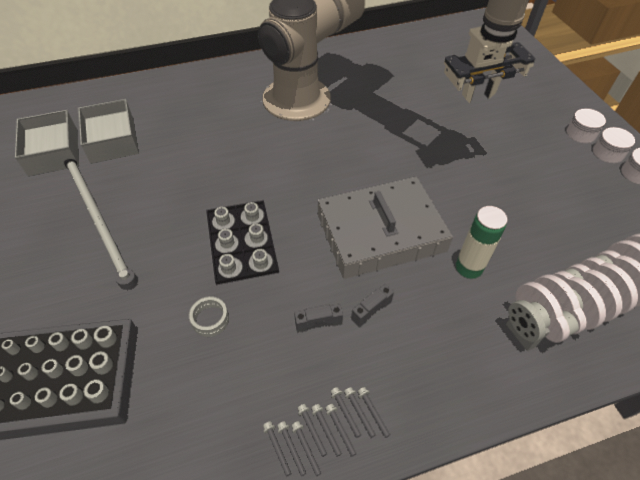

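View pics/d22.png

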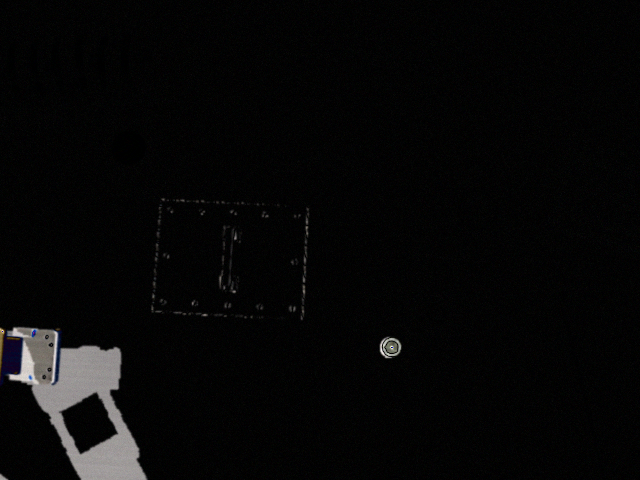

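The cover is back within about a quarter pixel of where it was (under 1 mm). In the difference picture only the tappet is new, and nothing else has moved. The arm is clear, so I hand in.

```bash
python3 -c "
from rig import ctrl
print(ctrl.sign_off())"
```

```text
the job is handed in; nothing more can be done
None
```

The job is done and handed in at about 28 s of the 72 s. The hand-in gives no verdict, so what follows rests on my own last checks.

**What I did**
- I laid the cover flat on the bench to the left of the sump.
- I reached under the far flange with the fingers tilted 25 degrees, gripped the tappet and drew it out from under the flange.
- I set it down on the sump floor, regripped it with the tool upright, lifted it out and stood it in the empty bay.
- I laid the cover back on the flange.

**Last checks**
- **Cover:** in the top picture it matches its starting place to about a quarter pixel, under 1 mm. The gripper let go within 0.1 mm of the pose in which it first picked the cover up.
- **Tappet:** it stands upright about 4 mm from the centre of its bay, judged from the picture.
- **Surroundings:** comparing the top pictures before and after, the other tappets, caps, can and rings show no change. The arm is clear of everything.

**What went wrong or disagreed**
- **Tool length:** the fingertips sit about 23 mm behind the reported TCP, not at it. My first grip on the cover handle closed just above the bar. I corrected for this in every later move.
- **Joint limit:** joint 5 reached its lower limit during the tilted pull, which raised the tappet about 10 mm in the grip. I eased the tilt and lowered it back to the floor before regripping.
- **Tappet position:** the two cameras differed by about 6 mm in x on where the tappet stood before the regrip. I aimed between them, and the pads were wide enough to cover it.

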